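# Reassemble two bench pumps by size

### The job

The two cleaned pumps on the bench are to be put together again: push onto each pump's shaft the impeller that fits it, hub up and fully home, and then close the chamber with the cover that fits it, inlet pipe up, seated flat on the rim. The smaller parts belong to the small pump and the larger ones to the large pump; leave everything released and at rest (the clamp rings are fitted later).

Things in the scene. Friction and masses are not known exactly. Their poses are not given: they have to be found in the camera images.
- small_pump_mouth (a point): smaller open pump, fixed, on its ribbed motor. Point: centre of the chamber's mouth on the shaft axis, level with the rim, 76 mm above the bench; z up, x to the outlet. Chamber 66 mm wide, 24 deep. Upright shaft 12 mm, tapered to 5 at its tip 14 mm above the rim. Fully home, an impeller's underside is 22 mm below the rim; a cover's is 6 mm below it, flange on the rim.
- large_pump_mouth (a point): larger open pump, fixed, on its ribbed motor. Point: centre of the chamber's mouth on the shaft axis, level with the rim, 82 mm above the bench; z up, x to the outlet. Chamber 88 mm wide, 24 deep. Upright shaft 18 mm, tapered to 8 at its tip 14 mm above the rim. Fully home, an impeller's underside is 22 mm below the rim; a cover's is 6 mm below it, flange on the rim.
- small_impeller_mid (a point): small brass pump impeller, flat on the bench, hub up: 58 mm disc with six curved vanes and a central hub sleeve 26 mm wide with a 16 mm through hole. 40 mm high; disc and vanes take the lowest 16 mm, the sleeve is gripped above them. Loose, round: any turn will do. Point: its centre, 20 mm above its underside; z up along the sleeve.
- large_impeller_mid (a point): large brass pump impeller, flat on the bench, hub up: 80 mm disc with six curved vanes and a central hub sleeve 34 mm wide with a 22 mm through hole. 40 mm high; disc and vanes take the lowest 16 mm, the sleeve is gripped above them. Loose, round: any turn will do. Point: its centre, 20 mm above its underside; z up along the sleeve.
- small_cover_mid (a point): small green pump cover, flat on the bench, pipe up: 88 mm round flange with an upright inlet pipe 46 mm wide, open right through. 50 mm high: tapered locating ring (62 mm wide) 0 to 6 mm, flange to 15, straight pipe (grip it) 21 to 50. Loose, round: any turn will do. Point: its centre, 25 mm above its underside; z up along the pipe.
- large_cover_mid (a point): large green pump cover, flat on the bench, pipe up: 114 mm round flange with an upright inlet pipe 56 mm wide, open right through. 50 mm high: tapered locating ring (84 mm wide) 0 to 6 mm, flange to 15, straight pipe (grip it) 21 to 50. Loose, round: any turn will do. Point: its centre, 25 mm above its underside; z up along the pipe.
Mind the look-alikes: they are no part of the job. What is shaped like the part that bears small_impeller_mid but purple or red is not meant.

How it is judged (in metres and radians):
At the end, for the whole second after the job is handed in: Small parts on the small pump, large on the large: each impeller upright and fully home on its shaft and each cover seated flat on the rim over it, pipe up (each within 8 mm of the axis, height within about 4 mm, tilt under 0.08 rad), all released and at rest (horizontal distance between each of small_impeller_mid, small_cover_mid and small_pump_mouth below 0.008 m and z of small_impeller_mid in the frame of small_pump_mouth between -0.006 and 0.002 m and angle between each of small_impeller_mid, small_cover_mid, large_impeller_mid, large_cover_mid's own z axis and vertical below 0.08 rad and z of small_cover_mid in the frame of small_pump_mouth between 0.015 and 0.0225 m and horizontal distance between each of large_impeller_mid, large_cover_mid and large_pump_mouth below 0.008 m and z of large_impeller_mid in the frame of large_pump_mouth between -0.006 and 0.002 m and z of large_cover_mid in the frame of large_pump_mouth between 0.015 and 0.0225 m and linear speed of each of small_impeller, small_cover, large_impeller, large_cover below 0.02 m/s); the robot touches nothing.
It also fails if it takes over 112 s, if anything falls off the work surface, if the arm or the gripper's body presses on something with over 40 N, if the wrist force passes 120 N, or if a joint passes its speed limit or range.

### The arm

A 7-joint arm with a two-finger parallel gripper is mounted at the origin on a cart in front of the work surface, level with it; the furniture and walls round the work are solid. World frame = base frame: x ahead of the robot, y to its left, z up, the work surface at z = 0. Lengths are in mm, angles in rad, forces in N, time in s.
With the tool pointing down it reaches from about 400 to 875 mm from the base axis. Payload 4.4 kg.
Tool frame: the origin (TCP) lies at the very end of the fingers, on their centre line; the grasp point (between the pads) lies 19 mm behind it; z points along the fingers, y is the direction in which the jaws open and shut (so a half turn about z gives the same grasp; the last joint's range is limited). The gripper opens to 85 mm and grips with 20 to 120 N. Pads are 22 mm wide; open, the fingers measure 114 mm over their backs; the gripper's body (76 mm by 85 mm) begins 54 mm behind the grasp point. The pads swing forward as they close: fully open they stand 13 mm farther back than shut.
Start: joints at [-1.398, 0.628, 0.038, 1.517, -0.027, 0.996, -0.02], TCP at [153.723, 631.575, 231.313] pointing down, gripper open.
Joint ranges: [-3.06, 3.06], [-0.37, 2.12], [-1.25, 1.32], [0.18, 2.47], [-1.1, 4.24], [0.23, 1.98], [-2.94, 2.94]. Speed limits (rad/s): [2.57, 2.57, 3.14, 3.14, 3.14, 3.14, 3.14].

### API

Orientations are given as [roll, pitch, yaw] about the fixed x, y, z axes, in that order (R = Rz(yaw) Ry(pitch) Rx(roll)).
In Python, from cell import ctrl gives the robot as it stands.
- The arm moves only by the shell command python3 -m crank 'ROWS' [OPENING]. ROWS is JSON, a list that holds one entry, the list of rows, each a list of 6 numbers: the shift along the tool's x, y, z in units of 30 mm (1.0 is 30 mm), then the turn, a rotation vector about the tool's x, y, z in units of 6 degrees (1.0 is 6 degrees). In form: [[[tx, ty, tz, rx, ry, rz], ...]]. A call has 1 to 12 rows; each row shifts and turns the pose as measured when the row begins, along the tool's axes as they then stand; what a row does not reach is not made up. A row lasts 1/12 s, in which the tool goes at most 41.7 mm and 7.16 degrees, less where a joint would pass 70% of its speed; a pose out of reach is approached as far as the arm can. A call is refused whole if a number of a shift passes 1 or a number of a turn 1, either way. A call with a gripper value outside its range is refused whole. OPENING is the gripper command: -1 is fully open, 1 is shut, values between are in proportion, set as the call begins (- or left out, the last holds). The fingers move at their own pace and stop on an object; the grip force is fixed at half the most. Time passes only in rows, so rows that do not move let the fingers close. It gives the time, the measured TCP pose, the force and the opening at its end, in the units of the state.
- ctrl.read_state(): the state, without advancing time (a new reading comes with each control period).
- ctrl.get_image(name): name is "scene" or "side" or "wrist"; returns a dict with "color" (384x512x3 uint8, red, green, blue), "depth" (384x512 float32, mm along the optical axis (not along the pixel's ray), 0 where there is no reading), "camera_matrix" (3x3 intrinsics, pixels), "R" (3x3) and "t" (3): a world point X has camera coordinates R X + t. Camera axes: x right, y down, z forward; pixel columns grow to the right and rows downward; lengths in mm; the calibration is good to about 2 mm. A picture is of the moment at which its call begins.
- ctrl.finish_job(): hands the job in, once; it reports no verdict.
Trained networks look in a picture, given as the dict that the camera call returned (one of the last four; its "shot" number tells which), for a name from the list of things; names that differ only in an ending like _2 or _b are one class to them, and where a whole thing is asked for, a point or a joint stands for the part that bears it (a point fixed in the world has none). Each returns a list of dicts, best first, with "conf" (0 to 1); they miss things now and then, are a little off and sometimes report something else, mostly with a low value. They report only what shows in the picture. A call takes as long as a camera call. They do not tell look-alikes from the thing itself.
- ctrl.search_frame(query, picture): "extent" ([centre column, centre row, width, height] in pixels, round what is visible of it).
The state is a dict: "clock": time; "qpos": joint angles; "qd": joint speeds; "tau": joint torques, N m; "eef_pos": TCP position; "tool_rot": TCP orientation; "force": force on the tool from outside, world axes, zero at the start; "torque": the same for the moment, N m; "width": finger opening in mm.
Only numpy, scipy, OpenCV 4.12 (cv2) and the standard library are available. Lean on these libraries where they do the work, as an engineer would, in place of code of your own. Each camera call takes 0.05 s, during which the arm holds its last target. There are 200 camera calls.

## Working session

There is one attempt and no reset: what is moved stays moved. The work goes in short steps, Python scripts to look and compute and a shell command to move; the robot and the scene stay as the last step left them, time stands still between calls to the robot, and variables do not carry over. Pictures are saved under pics/ and viewed, about 12 in all and at most 16, crops included, and the job is handed in when it is done.

```bash
ls; mkdir -p pics
cat > h.py <<'E'
import numpy as np, cv2
from cell import ctrl
from scipy.spatial.transform import Rotation as Ro
def world(p,u,v,d):
    K=np.array(p["camera_matrix"]);R=np.array(p["R"]);t=np.array(p["t"]).ravel()
    c=np.stack([(u-K[0,2])*d/K[0,0],(v-K[1,2])*d/K[1,1],d],-1)
    return (c-t)@R
def cloud(p):
    d=p["depth"].astype(float);v,u=np.indices(d.shape);return world(p,u,v,d)
def save(p,n): cv2.imwrite(f"pics/{n}.png",cv2.cvtColor(p["color"],cv2.COLOR_RGB2BGR))
E
python3 - <<'E'
from h import *
s=ctrl.read_state();print(s)
a=ctrl.get_image("scene");b=ctrl.get_image("side");w=ctrl.get_image("wrist")
cv2.imwrite("pics/a.png",cv2.resize(cv2.cvtColor(np.hstack([a["color"]]),cv2.COLOR_RGB2BGR),(800,600)))
save(b,"b");save(w,"w")
for n,p in(("scene",a),("side",b),("wrist",w)):
  np.savez(f"{n}.npz",**{k:p[k] for k in("color","depth","camera_matrix","R","t")})
for n,p in(("scene",a),("side",b)):
  P=cloud(p)
  for q in["small_pump_mouth","large_pump_mouth","small_impeller_mid","large_impeller_mid","small_cover_mid","large_cover_mid"]:
    for r in ctrl.search_frame(q,p)[:4]:
      e=r["extent"];print(n,q,round(r["conf"],2),np.round(e),P[int(np.clip(e[1],0,383)),int(np.clip(e[0],0,511))].round())
E
```

```text
pics
{'clock': 0.0, 'qpos': array([-1.39779568,  0.62935857,  0.03843488,  1.51832842, -0.02703021,
        0.99631421, -0.0200188 ]), 'qd': array([-3.03245716e-04,  1.11020571e-03, -9.01227519e-04, -6.50599292e-05,
        1.01910417e-04,  2.87684555e-04,  4.42257128e-04]), 'tau': array([ 4.87405705e-04, -5.63393605e+01,  1.22616660e+00, -1.93454808e+01,
        1.09517999e-02,  1.04465240e-02,  5.30303225e-06]), 'eef_pos': array([153.56338724, 630.97152716, 230.39354973]), 'tool_rot': array([-3.13970149e+00, -4.53370828e-06,  2.90276338e+00]), 'force': array([0.72414213, 1.13593465, 0.05812119]), 'torque': array([-0.02909679, -0.01277738, -0.04305315]), 'width': 85.25359067781748}
scene small_pump_mouth 0.71 [265. 172.  27.  29.] [ 586. -147.   57.]
scene large_pump_mouth 0.94 [156. 204.  51.  44.] [586. 242.  78.]
scene small_impeller_mid 0.77 [309. 209.  19.  22.] [ 354. -104.   28.]
scene small_impeller_mid 0.73 [350. 207.  17.  16.] [ 291. -220.   17.]
scene small_impeller_mid 0.67 [283. 197.  20.  18.] [ 461. -107.   23.]
scene small_impeller_mid 0.67 [324. 198.  23.  16.] [ 3
[... 272 characters left out ...]
609. -107.   73.]
side small_pump_mouth 0.65 [172. 241.  52.  56.] [629. 257.  83.]
side large_pump_mouth 0.93 [171. 242.  56.  56.] [629. 259.  82.]
side large_pump_mouth 0.72 [204. 166.  23.  33.] [ 606. -108.   73.]
side small_impeller_mid 0.69 [304. 169.  16.  16.] [ 306. -213.   21.]
side small_impeller_mid 0.68 [288. 186.  21.  22.] [365. -98.  21.]
side small_impeller_mid 0.66 [285. 156.  18.  18.] [ 359. -302.   21.]
side small_impeller_mid 0.65 [254. 184.  19.  19.] [ 462. -100.   22.]
side large_impeller_mid 0.55 [252. 154.  23.  18.] [ 468. -319.   23.]
side small_cover_mid 0.88 [258. 283.  46.  41.] [456. 328.  39.]
side large_cover_mid 0.56 [259. 224.  47.  35.] [451. 129.  41.]
```

View pics/a.png

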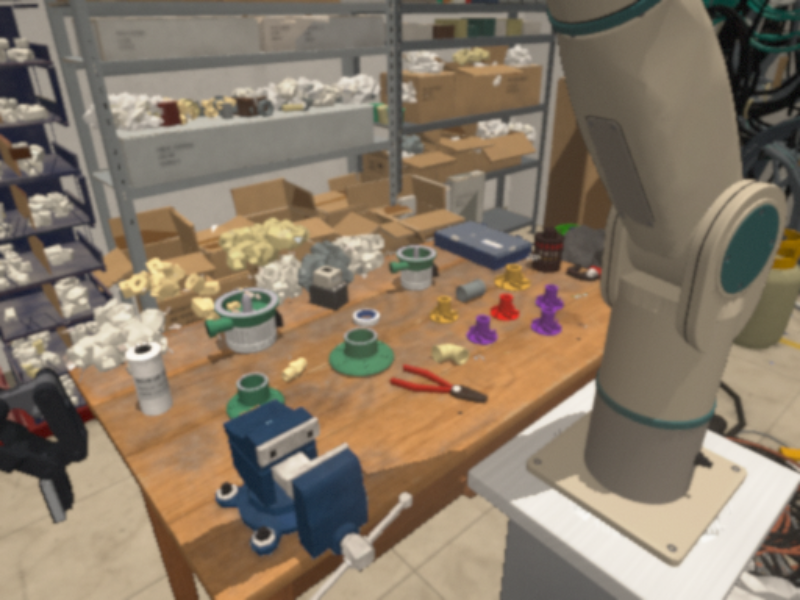

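View pics/b.png

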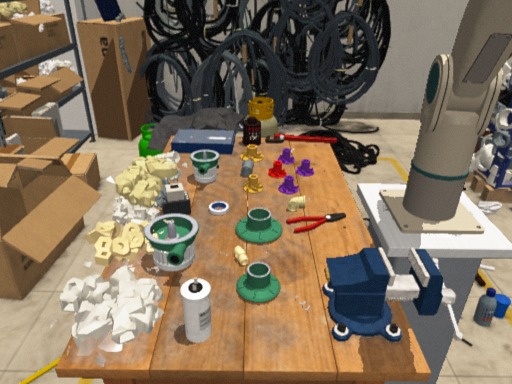

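The brass impellers are at scene (800x600) pixels (445,309) for the small one and (513,276) for the large one. The look-alikes are purple at (482,330), (550,296) and (546,321), and red at (506,307). The green covers are at (253,390), partly behind the vise (small), and (361,352) (large). The pumps are at (247,320) (large) and (416,266) (small). Next I'll fit the centres.

```bash
cat >> h.py <<'E'
def circ(Q):
    # robust circle fit in xy
    from scipy.optimize import least_squares
    f=lambda c:np.hypot(Q[:,0]-c[0],Q[:,1]-c[1])-c[2]
    r=least_squares(f,[*Q.mean(0)[:2],np.ptp(Q[:,0])/2],loss="soft_l1",f_scale=2)
    return r.x
def topmean(P,m,c,R,z0,z1):
    k=m&(np.hypot(P[...,0]-c[0],P[...,1]-c[1])<R)&(P[...,2]>z0)&(P[...,2]<z1)
    return P[k]
E
python3 - <<'E'
from h import *
G={"sI":(461,-105,34,48,30),"lI":(463,-323,34,48,38),"sC":(446,320,44,58,50),"lC":(440,122,44,58,55),"sP":(600,-125,70,82,70),"lP":(605,250,76,88,80)}
for n in("scene","side"):
  p=np.load(n+".npz");P=cloud(p);print(n,"cam",(-p["R"].T@p["t"].ravel()).round())
  for g,(x,y,a,b,R) in G.items():
    Q=topmean(P,p["depth"]>0,(x,y),R,a,b)
    if len(Q)<8: print(g,len(Q));continue
    mm=(np.percentile(Q[:,:2],2,0)+np.percentile(Q[:,:2],98,0))/2
    print(g,len(Q),circ(Q).round(1),mm.round(1),np.ptp(Q[:,:2],axis=0).round(),np.median(Q[:,2]).round(1))
E
python3 - <<'E'
import cv2,numpy as np
a=cv2.cvtColor(np.load("side.npz")["color"],cv2.COLOR_RGB2BGR)[135:205,180:330]
cv2.imwrite("pics/c.png",cv2.resize(a,(750,350),interpolation=3))
E
```

```text
scene cam [-215.  594.  544.]
sI 45 [ 460.8 -115.9   10.3] [ 461.1 -115.3] [25. 27.] 39.8
lI 50 [ 464.5 -337.    14.2] [ 464.7 -337.5] [32. 35.] 39.8
sC 145 [450.8 302.4  21. ] [451.  302.9] [47. 46.] 49.4
lC 141 [446.7 100.9  25.7] [446.  101.7] [59. 55.] 49.6
sP 137 [ 604.1 -165.5   34.2] [ 602.5 -143. ] [89. 87.] 76.3
lP 349 [627.4 221.1  46.3] [628.2 234.8] [107. 126.] 82.5
side cam [474. 904. 555.]
sI 41 [ 464.8 -112.6   11.2] [ 464.9 -113.4] [23. 27.] 38.4
lI 41 [ 470.8 -334.6   14.7] [ 469.9 -334.8] [30. 33.] 38.5
sC 178 [455.3 305.3  20.8] [455.5 304.7] [45. 48.] 48.9
lC 137 [451.3 103.9  26. ] [451.  103.3] [53. 57.] 48.3
sP 159 [ 608.8 -163.    33.6] [ 608.7 -144. ] [85. 93.] 74.7
lP 630 [632.5 222.1  47.2] [631.8 236. ] [103. 130.] 81.3
```

View pics/c.png

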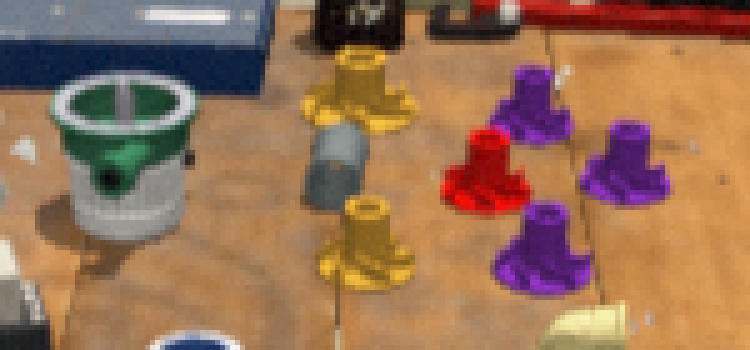

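View pics/w.png

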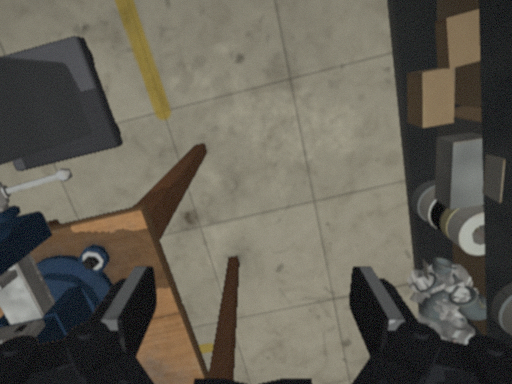

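```bash
cat >> h.py <<'E'
def plan(x,y,z,yaw=np.pi/2,n=None):
    s=ctrl.read_state();T=np.array([x,y,z],float);p=np.array(s["eef_pos"])
    R0=Ro.from_euler("xyz",s["tool_rot"]);R1=Ro.from_euler("xyz",[np.pi,0,yaw])
    rv=(R0.inv()*R1).as_rotvec();d=R0.inv().apply(T-p)
    n=n or int(max(np.ceil(np.abs(d).max()/28.),np.ceil(np.degrees(np.abs(rv)).max()/5.8),1))
    rows=[];prev=p;R=R0
    for i in range(n):
        tgt=p+(T-p)*(i+1)/n
        rows.append(np.r_[R.inv().apply(tgt-prev)/30,np.degrees(rv)/n/6].round(2)+0);prev=tgt
        R=R*Ro.from_rotvec(rv/n)
    print("tcp",p.round(1),"rot",np.array(s["tool_rot"]).round(3),"clock",round(s["clock"],2),"w",round(s["width"],1))
    for r in rows: print(str(r.tolist()).replace(" ",""))
def view(n,name="wrist"):
    p=ctrl.get_image(name);save(p,n);return p
E
python3 -c "
from h import *
plan(450,280,230,n=13)"
```

```text
tcp [153.7 631.6 231.3] rot [ 3.142 -0.     2.903] clock 0.75 w 85.2
[-0.95,-0.7,0.0,0.0,0.0,0.98]
[-1.02,-0.6,0.0,0.0,0.0,0.98]
[-1.07,-0.49,0.0,0.0,0.0,0.98]
[-1.12,-0.38,0.0,0.0,0.0,0.98]
[-1.15,-0.26,0.0,0.0,0.0,0.98]
[-1.17,-0.14,0.0,0.0,0.0,0.98]
[-1.18,-0.02,0.0,0.0,0.0,0.98]
[-1.17,0.1,0.0,0.0,0.0,0.98]
[-1.16,0.22,0.0,0.0,0.0,0.98]
[-1.13,0.34,0.0,0.0,0.0,0.98]
[-1.09,0.45,0.0,0.0,0.0,0.98]
[-1.04,0.56,0.0,0.0,0.0,0.98]
[-0.97,0.66,0.0,0.0,0.0,0.98]
```

```bash
python3 -m crank '[[[-0.76,-0.56,0,0,0,0.98],[-0.82,-0.48,0,0,0,0.98],[-0.86,-0.39,0,0,0,0.98],[-0.9,-0.3,0,0,0,0.98],[-0.92,-0.2,0,0,0,0.98],[-0.94,-0.1,0,0,0,0.98],[-0.94,0,0,0,0,0.98],[-0.94,0.1,0,0,0,0.98],[-0.93,0.18,0,0,0,0.98],[-0.9,0.27,0,0,0,0.98],[-0.87,0.36,0,0,0,0.98],[-0.83,0.45,0,0,0,0.98]]]' 0
python3 -c "
from h import *
plan(463,-60,200)"
```

```text
clock: 1.75
eef_pos: [370.4, 365.3, 230.0]
tool_rot: [-3.139, -0.011, 1.628]
force: [0.4, 0.2, -0.5]
width: 42.5
tcp [370.4 365.3 230. ] rot [-3.139 -0.011  1.628] clock 1.75 w 42.5
[-0.9,0.14,0.05,0.0,-0.01,0.03]
[-0.9,0.14,0.05,0.0,-0.01,0.03]
[-0.9,0.15,0.05,0.0,-0.01,0.03]
[-0.89,0.15,0.05,0.0,-0.01,0.03]
[-0.89,0.15,0.05,0.0,-0.01,0.03]
[-0.89,0.16,0.06,0.0,-0.01,0.03]
[-0.89,0.16,0.06,0.0,-0.01,0.03]
[-0.89,0.16,0.06,0.0,-0.01,0.03]
[-0.89,0.17,0.06,0.0,-0.01,0.03]
[-0.89,0.17,0.06,0.0,-0.01,0.03]
[-0.89,0.17,0.06,0.0,-0.01,0.03]
[-0.89,0.18,0.06,0.0,-0.01,0.03]
[-0.89,0.18,0.06,0.0,-0.01,0.03]
[-0.89,0.18,0.06,0.0,-0.01,0.03]
[-0.89,0.19,0.06,0.0,-0.01,0.03]
[-0.89,0.19,0.06,0.0,-0.01,0.03]
```

```bash
python3 -m crank '[[[-0.9,0.25,0.05,0,-0.02,0.05],[-0.9,0.25,0.05,0,0,0.03],[-0.9,0.25,0.05,0,0,0.03],[-0.9,0.25,0.05,0,0,0.03],[-0.9,0.2,0.05,0,0,0.03],[-0.9,0.2,0.05,0,0,0.03],[-0.9,0.2,0.05,0,0,0.03],[-0.9,0.15,0.05,0,0,0.03],[-0.9,0.15,0.05,0,0,0.03],[-0.9,0.15,0.05,0,0,0.03],[-0.9,0.15,0.05,0,0,0.03],[-0.9,0.15,0.05,0,0,0.03]]]'
python3 -m crank '[[[-0.8,0.1,0.1,0,0,0],[-0.8,0.1,0.1,0,0,0],[-0.6,0.1,0.1,0,0,0],[0,0,0,0,0,0],[0,0,0,0,0,0]]]'
python3 - <<'E'
from h import *
p=view("w1");s=ctrl.read_state();print("cam",(-p["R"].T@p["t"].ravel()).round(),"zdir",p["R"][2].round(2),"xdir",p["R"][0].round(2))
P=cloud(p)
for q in["small_impeller_mid","small_pump_mouth"]:
  for r in ctrl.search_frame(q,p)[:4]:
    e=r["extent"];print(q,round(r["conf"],2),np.round(e),P[int(e[1]),int(e[0])].round())
plan(463,-114,120)
E
```

```text
clock: 2.75
eef_pos: [459.6, 30.9, 210.8]
tool_rot: [3.133, -0.014, 1.584]
force: [-1.2, 0.7, 0.4]
width: 42.5
clock: 3.17
eef_pos: [471.4, -45.4, 201.8]
tool_rot: [3.128, -0.012, 1.573]
force: [0.0, 1.2, 0.5]
width: 42.7
cam [470.  37. 345.] zdir [ 0.01 -0.32 -0.95] xdir [1.   0.   0.01]
small_impeller_mid 0.92 [246. 235.  55.  53.] [ 467. -103.   39.]
small_impeller_mid 0.8 [106. 308.  52.  26.] [ 303. -212.    5.]
small_impeller_mid 0.58 [390. 286. 103.  98.] [ 599. -138.   76.]
tcp [471.4 -43.7 201.9] rot [ 3.128 -0.012  1.576] clock 3.32 w 42.8
[-0.79,-0.11,0.9,0.04,-0.04,0.02]
[-0.79,-0.1,0.9,0.04,-0.04,0.02]
[-0.78,-0.1,0.91,0.04,-0.04,0.02]
```

View pics/w1.png

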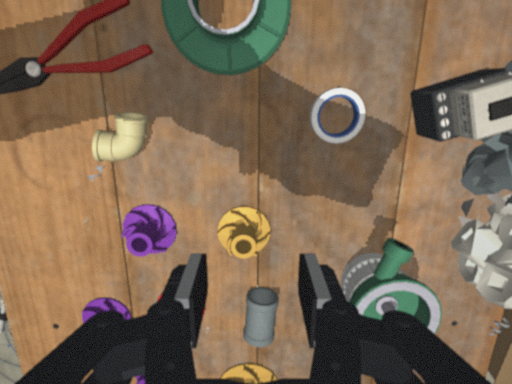

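The wrist view shows the small brass impeller at (244,235), with its hub at (244,241). The grey cylinder is at (261,315) and the small pump mouth at (400,308). Next I'll fit these from the wrist cloud.

```bash
cat >> h.py <<'E'
def fit(p,x,y,z,r,dz=4,tol=6):
    """centre of a circular outer edge/annulus of outer radius r at height z, near (x,y); uses points within r+tol, z+-dz; outer boundary fit by angular bins"""
    P=cloud(p);c=np.array([x,y],float)
    ok=(p["depth"]>0)&(np.abs(P[...,2]-z)<dz)
    for _ in range(8):
        Q=P[ok&(np.hypot(P[...,0]-c[0],P[...,1]-c[1])<r+tol)]
        if len(Q)<10: return None
        a=np.arctan2(Q[:,1]-c[1],Q[:,0]-c[0]);d=np.hypot(Q[:,0]-c[0],Q[:,1]-c[1]);b=((a+np.pi)/(2*np.pi)*24).astype(int)%24
        E=np.array([Q[b==k][np.argmax(d[b==k])] for k in range(24) if (b==k).any() and d[b==k].max()>.6*r])
        f=circ(E);c=f[:2]
    return f.round(1),len(Q),len(E),Q[:,2].mean().round(1)
E
python3 - <<'E'
from h import *
p=ctrl.get_image("wrist")
print("sI",fit(p,463,-114,40,13))
print("sP",fit(p,606,-164,76,40,dz=3,tol=8))
P=cloud(p);k=(np.hypot(P[...,0]-606,P[...,1]+164)<70)&(np.abs(P[...,2]-76)<3);Q=P[k]
print(np.histogram(np.hypot(Q[:,0]-606,Q[:,1]+164),bins=range(20,72,4)))
k=(np.hypot(P[...,0]-606,P[...,1]+164)<16)&(P[...,2]>78);print("shaft",P[k].mean(0).round(1),P[k][:,2].max(),k.sum())
print("lC",fit(p,449,102.5,50,28))
plan(463,-114,100)
E
```

```text
sI (array([ 464.4, -114.7,   12.8]), 352, 24, np.float64(39.5))
sP (array([ 609.2, -173.8,   43.5]), 1403, 14, np.float64(75.9))
(array([ 47, 217, 361, 396, 187, 114,  71,  20,  35,  33,  15,   0]), array([20, 24, 28, 32, 36, 40, 44, 48, 52, 56, 60, 64, 68]))<stdin>:7: RuntimeWarning: Mean of empty slice.
  ret = um.true_divide(
Traceback (most recent call last):
ValueError: zero-size array to reduction operation maximum which has no identity
```

```bash
python3 -m crank '[[[-0.8,-0.08,0.9,0.04,-0.04,0.02],[-0.8,-0.08,0.9,0.04,-0.04,0.02],[-0.77,-0.08,0.9,0.04,-0.04,0.02],[0,0,0,0,0,0],[0,0,0,0,0,0]]]'
python3 -c "
from h import *
plan(464.4,-114.7,19)"
```

```text
clock: 3.78
eef_pos: [469.8, -107.3, 118.7]
tool_rot: [3.134, -0.003, 1.587]
force: [0.3, 0.8, -0.1]
width: 42.5
tcp [ 469.8 -107.3  118.7] rot [ 3.134e+00 -3.000e-03  1.587e+00] clock 3.78 w 42.5
[-0.06,-0.05,0.83,0.02,-0.01,0.04]
[-0.06,-0.05,0.83,0.02,-0.01,0.04]
[-0.06,-0.05,0.83,0.02,-0.01,0.04]
[-0.06,-0.05,0.83,0.02,-0.01,0.04]
```

```bash
python3 -m crank '[[[-0.12,-0.08,0.6,0.02,0,0.06],[-0.08,-0.05,0.6,0.02,0,0.06],[-0.05,-0.05,0.6,0.02,0,0.04],[0,0,0.5,0,0,0],[0,0,0,0,0,0],[0,0,0,0,0,0]]]'
python3 -c "
from h import *
plan(464.4,-114.7,19)"
```

```text
clock: 4.28
eef_pos: [469.9, -106.4, 51.4]
tool_rot: [3.133, -0.006, 1.582]
force: [-0.9, -0.6, 0.7]
width: 42.7
tcp [ 469.9 -106.4   51.4] rot [ 3.133 -0.006  1.582] clock 4.28 w 42.7
[-0.14,-0.1,0.54,0.04,-0.03,0.05]
[-0.14,-0.1,0.54,0.04,-0.03,0.05]
```

```bash
python3 -m crank '[[[-0.28,-0.18,0.25,0.06,-0.03,0.1],[0,0,0,0,0,0]]]'; python3 -m crank '[[[0,0,0,0,0,0],[0,0,0,0,0,0]]]'
```

```text
clock: 4.45
eef_pos: [466.1, -113.7, 45.4]
tool_rot: [3.137, -0.003, 1.575]
force: [-0.4, -0.2, 0.0]
width: 43.0
clock: 4.62
eef_pos: [466.8, -113.8, 46.6]
tool_rot: [3.135, -0.002, 1.575]
force: [-0.5, 0.1, -0.6]
width: 42.6
```

```bash
python3 -m crank '[[[-0.04,-0.1,0.55,0.03,0,0],[0,0,0.5,0.02,0,0],[0,0,0,0,0,0],[0,0,0,0,0,0]]]';python3 -c "
from h import *
plan(464.4,-114.7,19)"
```

```text
clock: 4.95
eef_pos: [466.5, -115.5, 17.0]
tool_rot: [3.134, -0.001, 1.574]
force: [0.7, -0.8, 0.2]
width: 42.5
tcp [ 466.5 -115.5   17. ] rot [ 3.134e+00 -1.000e-03  1.574e+00] clock 4.95 w 42.5
[0.03,-0.07,-0.07,0.07,-0.01,0.03]
```

```bash
python3 -m crank '[[[0,-0.08,-0.16,0.05,0,0],[0,0,0,0,0,0]]]'; python3 -m crank '[[[0,0,0,0,0,0],[0,0,0,0,0,0],[0,0,0,0,0,0],[0,0,0,0,0,0],[0,0,0,0,0,0]]]' 1
```

```text
clock: 5.12
eef_pos: [464.1, -115.7, 23.2]
tool_rot: [3.139, -0.001, 1.574]
force: [-0.3, 0.4, -0.3]
width: 42.6
clock: 5.53
eef_pos: [465.1, -115.6, 25.6]
tool_rot: [3.136, 0.0, 1.575]
force: [0.1, -1.0, -2.3]
width: 23.5
```

```bash
python3 -m crank '[[[0,0,-0.4,0.03,0,0],[0,0,-0.9,0,0,0],[0,0,-0.95,0,0,0],[0,0,-0.95,0,0,0],[0,0,-0.95,0,0,0],[0,0,-0.95,0,0,0],[0,0,0,0,0,0],[0,0,0,0,0,0]]]'
python3 - <<'E'
from h import *
p=view("w2");s=ctrl.read_state();print(s["eef_pos"],s["width"],s["force"],(-p["R"].T@p["t"].ravel()).round())
np.savez("w2.npz",**{k:p[k] for k in("color","depth","camera_matrix","R","t")})
P=cloud(p);k=(np.hypot(P[...,0]-608,P[...,1]+165)<14)&(P[...,2]>60)&(p["depth"]>0);print("shaft",k.sum(),P[k].mean(0).round(1) if k.any() else "")
E
```

```text
clock: 6.2
eef_pos: [462.4, -115.1, 182.9]
tool_rot: [-3.137, -0.002, 1.574]
force: [0.6, 0.9, -1.9]
width: 23.8
[ 462.65319419 -115.27125008  182.7408658 ] 23.72071670232561 [ 0.82687374  0.66127431 -0.00679567] [463. -31. 326.]
shaft 413 [ 606.4 -172.3   76.8]
```

View pics/w2.png

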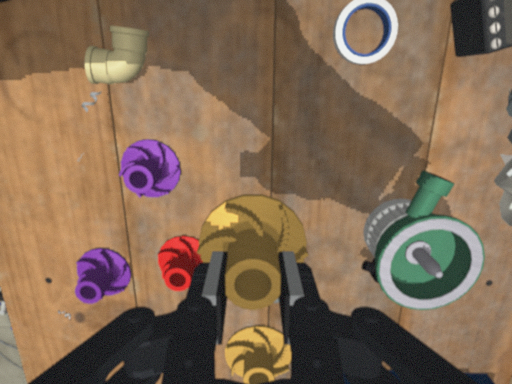

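The impeller is held, with its hub at (252,283). The small pump's mouth is at (430,262), rim and shaft both in view, and the outlet points to the upper right. Next I'll measure the pump ring and the held hub.

```bash
cat >> h.py <<'E'
def ring(p,x,y,z,r0,r1,dz=3):
    """ring midline fit: median radius point per angular bin"""
    P=cloud(p);c=np.array([x,y],float);ok=(p["depth"]>0)&(np.abs(P[...,2]-z)<dz)
    for _ in range(10):
        d=np.hypot(P[...,0]-c[0],P[...,1]-c[1]);k=ok&(d>r0)&(d<r1);Q=P[k]
        b=((np.arctan2(Q[:,1]-c[1],Q[:,0]-c[0])+np.pi)/(2*np.pi)*36).astype(int)%36
        E=np.array([np.median(Q[b==i],0) for i in range(36) if (b==i).sum()>3])
        f=circ(E);c=f[:2]
    return f.round(1),len(E),len(Q)
def hand(p,h,r,tcp=None):
    """held part: top annulus, outer radius r, near tcp; returns centre & top height"""
    s=ctrl.read_state();t=np.array(s["eef_pos"]) if tcp is None else np.array(tcp);P=cloud(p)
    k=(p["depth"]>0)&(np.hypot(P[...,0]-t[0],P[...,1]-t[1])<r+8)&(P[...,2]>t[2]-20)&(P[...,2]<t[2]+45)
    Q=P[k];hh=np.histogram(Q[:,2]-t[2],bins=np.arange(-20,46,3));print("zhist",dict(zip(hh[1].round().astype(int).tolist(),hh[0].tolist())))
E
python3 - <<'E'
from h import *
z=np.load("w2.npz");p={k:z[k] for k in z.files}
for r0,r1 in((32,46),(30,50)): print(ring(p,607,-168,76,r0,r1))
hand(p,0,13,(462.6,-115.2,182.8))
P=cloud(p)
for (u,v) in((430,262),(424,252),(437,270),(252,270),(252,300),(235,284),(270,284),(220,225),(290,225)): print((u,v),P[v,u].round(1))
E
```

```text
(array([ 607.9, -173.8,   38.4]), 36, 3740)
(array([ 608. , -173.8,   38.3]), 36, 3770)
zhist {-20: 601, -17: 250, -14: 252, -11: 433, -8: 205, -5: 211, -2: 242, 1: 287, 4: 372, 7: 397, 10: 441, 13: 1672, 16: 264, 19: 169, 22: 209, 25: 198, 28: 232, 31: 243, 34: 317, 37: 603, 40: 161}
(430, 262) [ 606.6 -170.2   79. ]
(424, 252) [ 608.9 -169.5   63.3]
(437, 270) [ 608.  -172.2   88.1]
(252, 270) [ 462.4 -122.5  172.7]
(252, 300) [ 462.5 -122.5  198. ]
(235, 284) [ 454.9 -117.1  193.8]
(270, 284) [ 470.5 -117.1  193.6]
(220, 225) [ 445.8 -101.7  163.5]
(290, 225) [ 482.  -102.2  161.8]
```

```bash
cat >> h.py <<'E'
def held(p,tcp,lo,hi,green=False,R=40):
    hsv=cv2.cvtColor(np.ascontiguousarray(p["color"]),cv2.COLOR_RGB2HSV).astype(int);P=cloud(p);t=np.array(tcp)
    m=(hsv[...,1]>90)&((np.abs(hsv[...,0]-22)<9) if not green else (np.abs(hsv[...,0]-70)<22))
    k=m&(np.hypot(P[...,0]-t[0],P[...,1]-t[1])<R)&(P[...,2]>t[2]+lo)&(P[...,2]<t[2]+hi);Q=P[k]
    mm=(np.percentile(Q[:,:2],2,0)+np.percentile(Q[:,:2],98,0))/2
    print("held n",len(Q),"mid-off",(mm-t[:2]).round(1),"ext",(np.percentile(Q,98,0)-np.percentile(Q,2,0)).round(1),"topz-tcp",(np.percentile(Q[:,2],90)-t[2]).round(1))
E
python3 - <<'E'
from h import *
z=np.load("w2.npz");p={k:z[k] for k in z.files}
held(p,(462.6,-115.2,182.8),9,22,R=25)
plan(607.9,-173.8,135)
E
```

```text
held n 2101 mid-off [0.1 1.3] ext [23.5 24.1  7.4] topz-tcp 15.8
tcp [ 462.7 -115.3  182.7] rot [-3.137e+00 -2.000e-03  1.574e+00] clock 6.25 w 23.7
[-0.33,0.81,0.26,-0.01,0.0,0.0]
[-0.33,0.81,0.26,-0.01,0.0,0.0]
[-0.33,0.81,0.26,-0.01,0.0,0.0]
[-0.33,0.81,0.26,-0.01,0.0,0.0]
[-0.33,0.81,0.26,-0.01,0.0,0.0]
[-0.33,0.81,0.26,-0.01,0.0,0.0]
```

```bash
python3 -m crank '[[[-0.33,0.81,0.2,0,0,0],[-0.33,0.81,0.2,0,0,0],[-0.33,0.81,0.2,0,0,0],[-0.33,0.81,0.2,0,0,0],[-0.33,0.81,0.2,0,0,0],[-0.33,0.81,0.25,0,0,0],[0,0,0,0,0,0],[0,0,0,0,0,0]]]'; python3 -c "
from h import *
plan(607.9,-174.6,130)"
```

```text
clock: 6.92
eef_pos: [604.5, -172.3, 125.8]
tool_rot: [-3.114, -0.013, 1.574]
force: [-0.5, -0.1, -1.1]
width: 23.6
tcp [ 604.5 -172.3  125.8] rot [-3.114 -0.013  1.574] clock 6.92 w 23.6
[-0.08,0.11,-0.14,-0.26,-0.12,0.03]
```

```bash
python3 -m crank '[[[-0.08,0.11,-0.1,-0.26,-0.12,0.03],[0,0,0,0,0,0],[0,0,0,0,0,0]]]'
python3 - <<'E'
from h import *
p=view("w3");s=ctrl.read_state();t=s["eef_pos"]
np.savez("w3.npz",**{k:p[k] for k in("color","depth","camera_matrix","R","t")})
held(p,t,9,22,R=25);print(ring(p,607.9,-173.8,76,32,46))
plan(607.9,-174.6,100)
E
```

```text
clock: 7.17
eef_pos: [603.4, -173.6, 123.6]
tool_rot: [-3.132, -0.003, 1.57]
force: [-0.6, -0.3, -1.5]
width: 23.8
held n 2090 mid-off [0.6 1.1] ext [23.6 24.1  7.2] topz-tcp 15.7
(array([ 608.1, -175.6,   39.4]), 25, 4515)
tcp [ 603.2 -173.5  123.7] rot [-3.132e+00 -3.000e-03  1.570e+00] clock 7.22 w 23.9
[-0.04,0.16,0.79,-0.1,-0.03,-0.01]
```

View pics/w3.png

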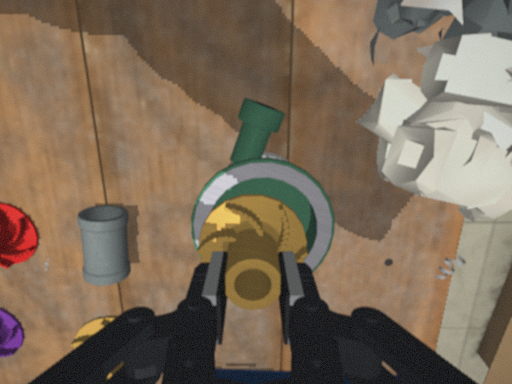

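The impeller sits above the mouth and about 8 px (4–5 mm) left of the ring centre at (262,235), so I'll correct +x.

```bash
python3 -m crank '[[[-0.04,0.2,0.1,-0.08,0,0],[0,0,0,0,0,0]]]'; python3 -m crank '[[[0,0,0,0,0,0]]]'
```

```text
clock: 7.38
eef_pos: [608.8, -174.1, 120.3]
tool_rot: [-3.139, -0.004, 1.57]
force: [0.6, 0.6, -0.9]
width: 23.9
clock: 7.47
eef_pos: [608.7, -173.9, 120.3]
tool_rot: [-3.139, -0.005, 1.57]
force: [0.1, 0.8, -2.3]
width: 23.8
```

```bash
python3 -m crank '[[[-0.05,-0.03,0.4,0,0,0],[0,0,0.35,0,0,0],[0,0,0,0,0,0]]]'; python3 -m crank '[[[0,0,0.35,0,0,0],[0,0,0,0,0,0]]]'
```

```text
clock: 7.72
eef_pos: [608.2, -175.2, 96.4]
tool_rot: [-3.141, -0.005, 1.57]
force: [0.2, 1.2, -0.7]
width: 23.5
clock: 7.88
eef_pos: [607.4, -175.0, 83.8]
tool_rot: [-3.139, -0.005, 1.57]
force: [-1.0, 1.5, -2.8]
width: 23.7
```

Smooth so far: underside is about 59 mm against 54 mm home.

```bash
python3 -m crank '[[[0,0,0.17,0,0,0],[0,0,0,0,0,0]]]'; python3 -m crank '[[[0,0,0.06,0,0,0],[0,0,0,0,0,0]]]'
```

```text
clock: 8.05
eef_pos: [608.2, -175.6, 78.9]
tool_rot: [-3.14, -0.004, 1.57]
force: [-0.6, 0.5, -2.2]
width: 23.7
clock: 8.22
eef_pos: [608.6, -175.8, 79.3]
tool_rot: [3.141, -0.005, 1.57]
force: [1.2, -0.3, -1.6]
width: 24.0
```

```bash
python3 -m crank '[[[0,0,0.05,0,0,0],[0,0,0,0,0,0],[0,0,0,0,0,0]]]' 0.1; python3 -m crank '[[[0,0,-0.3,0,0,0],[0,0,-0.9,0,0,0],[0,0,-0.95,0,0,0],[0.9,0,-0.95,0,0,0],[0.6,0,-0.5,0,0,0],[0,0,0,0,0,0],[0,0,0,0,0,0]]]'
python3 - <<'E'
from h import *
p=view("w4");s=ctrl.read_state();t=s["eef_pos"]
np.savez("w4.npz",**{k:p[k] for k in("color","depth","camera_matrix","R","t")})
print("pump",ring(p,607.9,-174.5,76,33,44)); print("hub94",fit(p,608,-174.5,94,13)); 
print("lI",fit(p,467,-338,40,17))
plan(467,-300,190)
E
```

```text
clock: 8.47
eef_pos: [609.4, -176.1, 78.0]
tool_rot: [3.139, -0.004, 1.57]
force: [-0.1, -0.4, -0.8]
width: 38.5
clock: 9.05
eef_pos: [608.6, -132.4, 191.6]
tool_rot: [3.141, -0.003, 1.567]
force: [-0.6, -1.4, -0.2]
width: 38.1
pump (array([ 609.1, -173. ,   38.2]), 36, 3147)
hub94 (array([ 609.1, -174.8,   12.8]), 576, 24, np.float64(93.4))
lI None
tcp [ 608.8 -132.2  191.3] rot [ 3.141 -0.004  1.566] clock 9.1 w 38.3
[-0.8,-0.67,0.0,0.0,-0.01,-0.01]
[-0.8,-0.67,0.0,0.0,-0.01,-0.01]
[-0.8,-0.67,0.0,0.0,-0.01,-0.01]
[-0.8,-0.67,0.0,0.0,-0.01,-0.01]
[-0.8,-0.67,0.0,0.0,-0.01,-0.01]
[-0.8,-0.67,0.01,0.0,-0.01,-0.01]
[-0.8,-0.67,0.01,0.0,-0.01,-0.01]
```

View pics/w4.png

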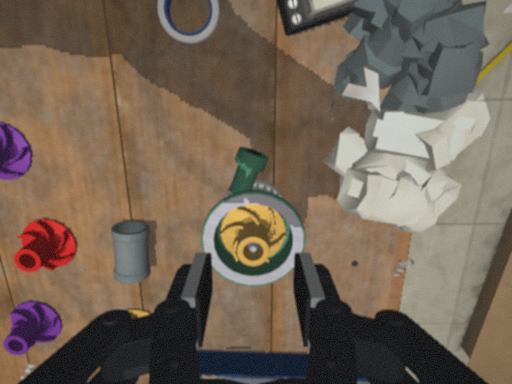

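The small impeller is home: hub top is 93.4 mm against 94 nominal, seen centred at (253,240). Next is the large impeller.

```bash
python3 -m crank '[[[-0.7,-0.72,0,0,0,0],[-0.7,-0.72,0,0,0,0],[-0.7,-0.72,0,0,0,0],[-0.7,-0.72,0,0,0,0],[-0.7,-0.72,0,0,0,0],[-0.7,-0.72,0,0,0,0],[-0.6,-0.4,0,0,0,0],[0,0,0,0,0,0],[0,0,0,0,0,0]]]' -0.3
python3 - <<'E'
from h import *
p=view("w5");s=ctrl.read_state();print(s["eef_pos"].round(1))
print("lI",fit(p,469,-338,40,17))
plan(467,-338,60)
E
```

```text
clock: 9.85
eef_pos: [452.3, -287.8, 180.0]
tool_rot: [-3.126, -0.004, 1.559]
force: [0.2, 0.8, -0.0]
width: 55.9
[ 452.1 -288.3  180. ]
lI (array([ 469. , -336.9,   16.8]), 655, 24, np.float64(39.5))
tcp [ 452.1 -288.3  180. ] rot [-3.125e+00 -3.000e-03  1.559e+00] clock 9.9 w 55.5
[-0.33,0.12,0.8,-0.03,-0.01,-0.02]
[-0.33,0.11,0.8,-0.03,-0.01,-0.02]
[-0.33,0.11,0.8,-0.03,-0.01,-0.02]
[-0.33,0.11,0.8,-0.03,-0.01,-0.02]
[-0.33,0.1,0.8,-0.03,-0.01,-0.02]
```

View pics/w5.png

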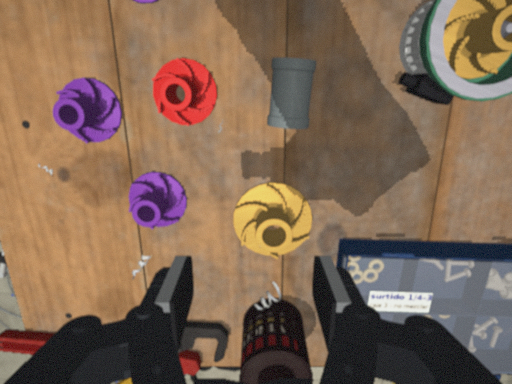

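The large brass impeller is at (273,220). The can is below it at (274,345), and the blue case is at (340+,240+).

```bash
python3 - <<'E'
from h import *
p=ctrl.get_image("wrist");P=cloud(p)
for (u,v) in((345,245),(345,300),(350,340),(274,330),(274,305),(265,375),(205,335)): print((u,v),P[v,u].round())
E
python3 -m crank '[[[-0.36,0.14,0.75,-0.1,0,0],[-0.36,0.14,0.75,-0.04,0,0],[-0.36,0.14,0.75,-0.03,0,0],[-0.36,0.14,0.6,-0.02,0,0.05],[-0.2,0.05,0.4,0,0,0.04],[0,0,0,0,0,0],[0,0,0,0,0,0]]]'; python3 -c "
from h import *
plan(469,-336.9,25)"
```

```text
(345, 245) [ 540. -358.   19.]
(345, 300) [ 485. -277.  221.]
(350, 340) [ 482. -277.  241.]
(274, 330) [ 469. -430.   54.]
(274, 305) [ 471. -430.   15.]
(265, 375) [ 460. -452.   86.]
(205, 335) [ 395. -470.   15.]
clock: 10.53
eef_pos: [480.0, -330.0, 75.7]
tool_rot: [3.133, -0.008, 1.566]
force: [0.1, -0.1, -0.3]
width: 55.2
tcp [ 480.  -330.    75.7] rot [ 3.133 -0.008  1.566] clock 10.53 w 55.2
[-0.12,-0.19,0.84,0.04,-0.04,-0.02]
[-0.12,-0.19,0.84,0.04,-0.04,-0.02]
```

```bash
python3 -m crank '[[[-0.25,-0.38,0.3,0.05,-0.05,-0.02],[0,0,0,0,0,0],[0,0,0,0,0,0]]]'; python3 -c "
from h import *
plan(469,-336.9,25)"
```

```text
clock: 10.78
eef_pos: [471.4, -334.2, 67.5]
tool_rot: [3.136, -0.004, 1.574]
force: [1.0, 0.7, 0.6]
width: 55.7
tcp [ 471.4 -334.2   67.5] rot [ 3.136 -0.004  1.574] clock 10.78 w 55.7
[-0.05,-0.04,0.71,0.03,-0.02,0.01]
[-0.05,-0.04,0.71,0.03,-0.02,0.01]
```

```bash
python3 -m crank '[[[-0.12,-0.1,0.7,0.05,-0.02,0],[-0.05,-0.05,0.7,0.03,0,0],[0,0,0,0,0,0],[0,0,0,0,0,0]]]'; python3 -c "
from h import *
plan(469,-336.9,25)"
```

```text
clock: 11.12
eef_pos: [472.9, -337.4, 29.6]
tool_rot: [3.136, -0.0, 1.578]
force: [-0.6, -0.3, -0.6]
width: 55.5
tcp [ 472.9 -337.4   29.6] rot [ 3.136 -0.     1.578] clock 11.12 w 55.5
[0.02,-0.13,0.15,0.05,0.0,0.07]
```

```bash
python3 -m crank '[[[0,-0.15,0.22,0.05,0,0.05],[0,0,0,0,0,0]]]'; python3 -m crank '[[[0,0,0,0,0,0],[0,0,0,0,0,0],[0,0,0,0,0,0],[0,0,0,0,0,0],[0,0,0,0,0,0]]]' 1;  python3 -m crank '[[[0,0,-0.4,0.03,0,0],[0,0,-0.9,0,0,0],[0,0,-0.95,0,0,0],[0,0,-0.95,0,0,0],[0,0,-0.95,0,0,0],[0,0,-0.95,0,0,0],[0,0,0,0,0,0],[0,0,0,0,0,0]]]'
python3 - <<'E'
from h import *
p=view("w6");s=ctrl.read_state();t=s["eef_pos"]
held(p,t,9,24,R=30)
plan(630,140,200)
E
```

```text
clock: 11.28
eef_pos: [470.0, -336.9, 24.9]
tool_rot: [3.139, 0.001, 1.574]
force: [-0.2, -0.1, -0.4]
width: 55.2
clock: 11.7
eef_pos: [470.4, -336.7, 27.3]
tool_rot: [3.137, 0.001, 1.574]
force: [0.0, 0.2, -3.0]
width: 31.6
clock: 12.37
eef_pos: [468.2, -334.2, 183.0]
tool_rot: [-3.135, -0.005, 1.574]
force: [-0.1, 0.4, -4.2]
width: 31.8
held n 2858 mid-off [-0.   0.5] ext [31.3 31.8  5.2] topz-tcp 13.7
tcp [ 468.6 -334.7  183.1] rot [-3.136 -0.004  1.574] clock 12.42 w 31.7
[0.93,0.32,-0.03,0.0,0.0,0.0]
[0.93,0.32,-0.03,0.0,0.0,0.0]
[0.93,0.32,-0.03,0.0,0.0,0.0]
[0.93,0.32,-0.03,0.0,0.0,0.0]
[0.93,0.32,-0.03,0.0,0.0,0.0]
[0.93,0.32,-0.03,0.0,0.0,0.0]
[0.93,0.32,-0.03,0.0,0.0,0.0]
[0.93,0.32,-0.03,0.0,0.0,0.0]
[0.93,0.32,-0.03,0.0,0.0,0.0]
[0.93,0.32,-0.03,0.0,0.0,0.0]
[0.93,0.32,-0.03,0.0,0.0,0.0]
[0.93,0.32,-0.03,0.0,0.0,0.0]
[0.93,0.32,-0.03,0.0,0.0,0.0]
[0.93,0.32,-0.03,0.0,0.0,0.0]
[0.93,0.32,-0.03,0.0,0.0,0.0]
[0.93,0.32,-0.03,0.0,0.0,0.0]
[0.93,0.32,-0.03,0.0,0.0,0.0]
```

```bash
python3 -m crank '[[[0.97,0.05,0,0,0,0],[0.97,0.05,0,0,0,0],[0.97,0.05,0,0,0,0],[0.97,0.05,0,0,0,0],[0.97,0.05,0,0,0,0],[0.97,0.05,0,0,0,0],[0.97,0.05,0,0,0,0],[0.97,0.05,0,0,0,0],[0.97,0.05,0,0,0,0],[0.97,0.05,0,0,0,0],[0.97,0.05,0,0,0,0],[0.97,0.05,0,0,0,0]]]'; python3 -m crank '[[[0.95,0.15,0,0,0,0],[0.95,0.15,0,0,0,0],[0.95,0.15,0,0,0,0],[0.95,0.15,0,0,0,0],[0.95,0.15,0,0,0,0],[0.95,0.15,0,0,0,0],[0.95,0.15,0,0,0,0],[0.6,0.1,0,0,0,0],[0,0,0,0,0,0],[0,0,0,0,0,0]]]'
python3 - <<'E'
from h import *
p=view("w7");s=ctrl.read_state();t=s["eef_pos"];print(t.round(1))
held(p,t,9,24,R=30);print("lP",ring(p,630,218,82,43,58)); print("lC",fit(p,449,102.5,50,28))
plan(630,218,140)
E
```

```text
clock: 13.42
eef_pos: [476.0, 22.1, 166.4]
tool_rot: [-3.108, 0.001, 1.557]
force: [1.2, 0.3, -3.7]
width: 31.6
clock: 14.25
eef_pos: [501.9, 258.3, 146.6]
tool_rot: [-3.081, 0.008, 1.569]
force: [-0.7, -0.8, -2.2]
width: 31.4
[501.5 258.6 146.5]
held n 2880 mid-off [ 1.4 -0.1] ext [31.2 31.7  5.8] topz-tcp 14.3
lP (array([635.6, 215.3,  49.2]), 29, 5144)
lC (array([454. , 103.7,  25.3]), 310, 11, np.float64(49.1))
tcp [501.5 258.6 146.5] rot [-3.081  0.007  1.569] clock 14.3 w 31.4
[-0.27,0.86,-0.01,-0.12,0.01,0.0]
[-0.27,0.86,0.0,-0.12,0.01,0.0]
[-0.27,0.86,0.01,-0.12,0.01,0.0]
[-0.27,0.86,0.02,-0.12,0.01,0.0]
[-0.27,0.86,0.03,-0.12,0.01,0.0]
```

View pics/w7.png

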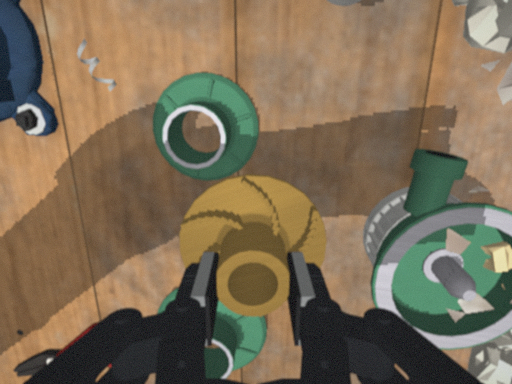

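The large pump is on the right, with its shaft at (455,278). I can see cream and yellow patches in its chamber at (500,258), (456,240) and (475,303), which need a closer look.

```bash
python3 -m crank '[[[0,0.8,-0.75,-0.25,0,0],[0,0.7,-0.75,-0.25,0,0],[0,0,0,-0.05,0,0],[0,0,0,0,0,0]]]'
python3 - <<'E'
from h import *
p=view("w8");s=ctrl.read_state();t=s["eef_pos"];print(t.round(1),s["tool_rot"].round(3))
P=cloud(p);np.savez("w8.npz",**{k:p[k] for k in("color","depth","camera_matrix","R","t")})
print("lP",ring(p,632,217,82,43,58,2.5),ring(p,632,217,82,44,55,2.5))
K=p["camera_matrix"];c=K@(p["R"]@np.array([632,217,70.])+p["t"].ravel());u,v=(c[:2]/c[2]).astype(int);print(u,v)
a=cv2.cvtColor(p["color"],cv2.COLOR_RGB2BGR)[max(v-90,0):v+90,max(u-120,0):u+120]
h,w=a.shape[:2];cv2.imwrite("pics/w8c.png",cv2.resize(a,(w*3,h*3),interpolation=3));print(max(v-90,0),max(u-120,0))
E
```

```text
clock: 14.63
eef_pos: [546.2, 252.5, 185.5]
tool_rot: [-3.129, 0.015, 1.564]
force: [-1.5, 0.2, -4.1]
width: 31.4
[547.  252.1 185.9] [-3.131  0.015  1.563]
lP (array([637.8, 213.7,  49.6]), 31, 4715) (array([638.3, 215.1,  49.4]), 31, 3843)
358 230
140 238
```

View pics/w8c.png

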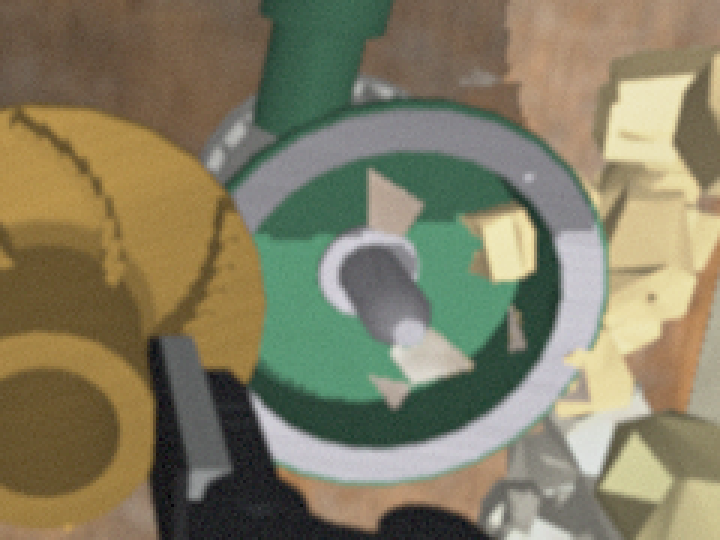

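Run:
```python
from h import *
z=np.load("w8.npz");p={k:z[k] for k in z.files};P=cloud(p)
for n,(x,y) in dict(tanTop=(392,205),yel=(512,243),yel2=(475,262),wht=(430,362),tri=(395,390),wall=(517,330),floor=(300,330),floor2=(480,300),floorshade=(450,190),bearing=(335,285),rimR=(582,280),pile=(640,300),pile2=(590,385),tip=(408,333)).items():
  print(n,P[140+y//3,238+x//3].round(1))
```

```text
tanTop [639.7 234.5  64.6]
yel [672.9 223.9  67. ]
yel2 [667.3 214.9  59.2]
wht [645.9 200.6  89.8]
tri [639.6 188.   84. ]
wall [661.3 215.9 101.5]
floor [619.8 192.5  58.6]
floor2 [671.4 201.7  57.6]
floorshade [658.6 236.   57. ]
bearing [627.6 208.   60.4]
rimR [685.9 220.3  82.2]
pile [718.3 200.8  55.9]
pile2 [694.8 186.8  79. ]
tip [637.3 211.7  95.5]
```

Run:
```python
from h import *
z=np.load("w8.npz");p={k:z[k] for k in z.files}
q=ctrl.get_image("side")
out=[]
for p in(p,q):
  P=cloud(p)
  hsv=cv2.cvtColor(p["color"],cv2.COLOR_RGB2HSV)
  r=np.hypot(P[...,0]-637,P[...,1]-215)
  m=((r<41)&(r>12)&(P[...,2]>61)&(P[...,2]<130)&~((np.abs(hsv[...,0].astype(int)-75)<20)&(hsv[...,1]>60))).astype(np.uint8)
  n,l,s,c=cv2.connectedComponentsWithStats(m)
  for i in range(1,n):
    if s[i,4]>6:
      Q=P[l==i];print(s[i],"med",np.median(Q,0).round(),"min",Q.min(0).round(),"max",Q.max(0).round(),p["color"][l==i].mean(0).round())
  print()
a=cv2.cvtColor(q["color"],cv2.COLOR_RGB2BGR)[200:280,120:230];cv2.imwrite("pics/s2.png",cv2.resize(a,(770,560),interpolation=3))
```

```text
[361 198  18  21 236] med [640. 234.  65.] min [635. 227.  61.] max [646. 242.  71.] [178. 163. 148.]
[394 208  20  26 353] med [670. 224.  67.] min [663. 213.  61.] max [678. 234.  69.] [214. 203. 158.]
[408 242   5  15  43] med [662. 214. 100.] min [658. 207.  95.] max [664. 224. 104.] [144. 136. 125.]
[361 252  35  24 305] med [644. 200.  89.] min [634. 182.  79.] max [655. 209.  94.] [193. 188. 175.]
[422 260  13  14  65] med [672. 206. 114.] min [667. 203. 111.] max [676. 215. 116.] [180. 167. 147.]
[441 280   4   8  14] med [673. 206. 129.] min [672. 203. 127.] max [674. 208. 130.] [135. 133. 118.]

[163 220  11   3  19] med [647. 199.  89.] min [637. 184.  81.] max [655. 206.  94.] [201. 186. 170.]
[152 234   6   5  18] med [671. 219.  67.] min [665. 214.  63.] max [677. 229.  69.] [245. 231. 173.]
[165 238   6   3  13] med [642. 234.  67.] min [638. 228.  64.] max [646. 256.  81.] [184. 166. 150.]
```

View pics/s2.png

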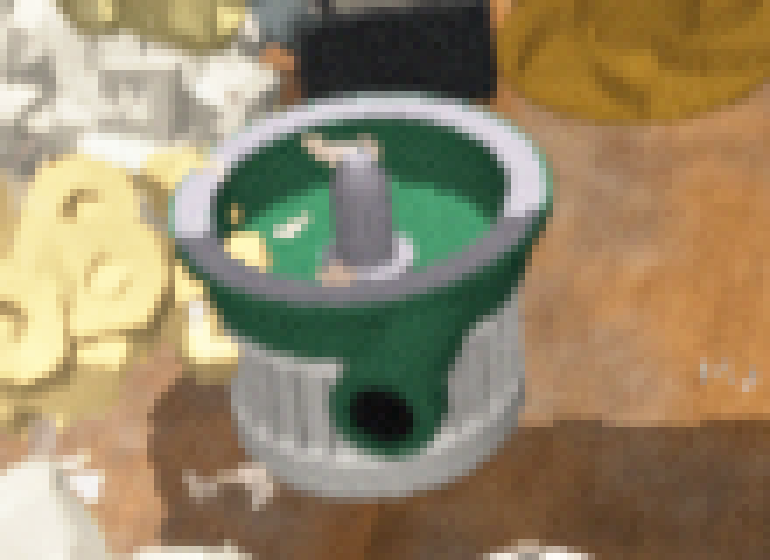

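Both cameras agree on thin flakes floating at fixed 3D points in and above the chamber. Similar flakes appear elsewhere over the bench, so they look like scenery bits. I'll go on slowly and watch the force. First I'll refine the pump axis from the shaft itself.

Run:
```python
from h import *
from scipy.optimize import least_squares
def shaft(p):
  P=cloud(p);hsv=cv2.cvtColor(np.ascontiguousarray(p["color"]),cv2.COLOR_RGB2HSV)
  k=(np.hypot(P[...,0]-636,P[...,1]-214)<16)&(P[...,2]>64)&(P[...,2]<79)&(hsv[...,1]<50)&(p["depth"]>0)
  Q=P[k];f=least_squares(lambda c:np.hypot(Q[:,0]-c[0],Q[:,1]-c[1])-9,[636,210],loss="soft_l1");print("shaft",len(Q),f.x.round(1),np.abs(f.fun).mean().round(2))
def rim(p):
  P=cloud(p);hsv=cv2.cvtColor(np.ascontiguousarray(p["color"]),cv2.COLOR_RGB2HSV)
  c=np.array([636,214.])
  for _ in range(10):
    d=np.hypot(P[...,0]-c[0],P[...,1]-c[1]);k=(np.abs(P[...,2]-82)<1.6)&(d>40)&(d<60)&(hsv[...,1]<50)&(p["depth"]>0);Q=P[k]
    b=((np.arctan2(Q[:,1]-c[1],Q[:,0]-c[0])+np.pi)/(2*np.pi)*36).astype(int)%36
    r=np.hypot(Q[:,0]-c[0],Q[:,1]-c[1])
    E=np.array([Q[b==i][np.argmin(np.abs(r[b==i]-np.percentile(r[b==i],5)))] for i in range(36) if (b==i).sum()>15])
    f=circ(E);c=f[:2]
  print("rim inner",f.round(1),len(E))
z=np.load("w8.npz");p={k:z[k] for k in z.files};shaft(p);rim(p)
p=ctrl.get_image("wrist");s=ctrl.read_state();shaft(p);rim(p);held(p,s["eef_pos"],9,24,R=30)
plan(636,213,160)
```

```text
shaft 217 [637.5 212.4] 0.87
rim inner [637.  212.8  44.3] 29
shaft 224 [637.5 212.5] 1.06
rim inner [636.9 212.7  44.3] 29
held n 2868 mid-off [ 1.  -0.2] ext [31.1 31.6  5.3] topz-tcp 14.1
tcp [545.8 252.9 185.2] rot [-3.129  0.015  1.564] clock 14.78 w 31.5
[-0.32,0.76,0.21,-0.03,0.03,-0.02]
[-0.33,0.76,0.21,-0.03,0.03,-0.02]
[-0.33,0.75,0.21,-0.03,0.03,-0.02]
[-0.33,0.75,0.21,-0.03,0.03,-0.02]
```

```bash
python3 -m crank '[[[-0.35,0.78,0.05,-0.08,0.05,0],[-0.35,0.78,0.05,-0.08,0.03,0],[-0.35,0.78,0.05,-0.08,0.03,0],[-0.35,0.7,0.05,-0.05,0.03,0],[0,0,0,0,0,0],[0,0,0,0,0,0]]]'; python3 -c "
from h import *
plan(636.5,212.8,140)"
```

```text
clock: 15.28
eef_pos: [630.9, 209.1, 171.8]
tool_rot: [3.141, 0.0, 1.567]
force: [-1.0, 0.4, -4.3]
width: 31.2
tcp [630.9 209.1 171.8] rot [3.141 0.    1.567] clock 15.28 w 31.2
[0.06,0.09,0.53,0.0,0.0,-0.02]
[0.06,0.09,0.53,0.0,0.0,-0.02]
```

```bash
python3 -m crank '[[[0.12,0.2,0.4,0,0,0],[0.04,0.06,0.4,0,0,0],[0,0,0,0,0,0],[0,0,0,0,0,0]]]'
python3 - <<'E'
from h import *
p=view("w9");s=ctrl.read_state();held(p,s["eef_pos"],9,24,R=30)
plan(636.5,212.8,130)
E
```

```text
clock: 15.62
eef_pos: [635.3, 215.4, 142.6]
tool_rot: [-3.135, 0.0, 1.568]
force: [0.1, -0.2, -2.9]
width: 31.8
held n 2895 mid-off [ 1. -0.] ext [31.2 31.5  5.3] topz-tcp 14.1
tcp [634.7 215.6 142.3] rot [-3.134  0.     1.568] clock 15.67 w 31.7
[-0.09,0.06,0.41,-0.07,0.0,-0.03]
```

View pics/w9.png

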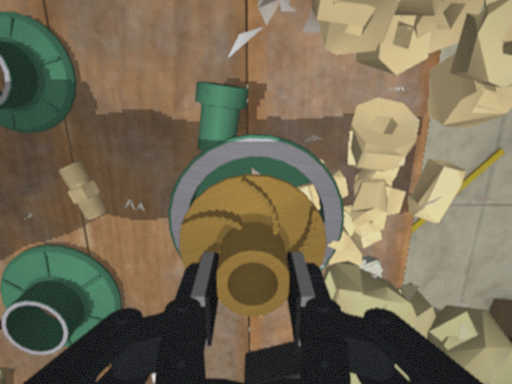

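The impeller hangs over the large mouth, with its disc centred at (253,245) and the ring at (256,220). The flake pile borders the rim on the right. I'm lowering it in steps.

```bash
python3 -m crank '[[[-0.12,0.06,0.35,-0.07,0,0],[0,0,0,0,0,0],[0,0,0,0,0,0]]]'; python3 -m crank '[[[0,0,0.2,0,0,0],[0,0,0,0,0,0]]]';python3 -c "
from h import *
plan(636.5,212.8,87)"
```

```text
clock: 15.92
eef_pos: [635.3, 214.0, 131.9]
tool_rot: [-3.141, -0.001, 1.571]
force: [-0.1, -0.3, -2.9]
width: 31.6
clock: 16.08
eef_pos: [635.2, 214.9, 126.4]
tool_rot: [-3.141, -0.001, 1.572]
force: [-0.9, 0.4, -4.0]
width: 31.7
tcp [635.2 214.9 126.4] rot [-3.141e+00 -1.000e-03  1.572e+00] clock 16.08 w 31.7
[-0.04,0.02,0.66,0.0,-0.01,0.0]
[-0.04,0.02,0.66,0.0,-0.01,0.0]
```

```bash
python3 -m crank '[[[-0.11,0.05,0.2,0,0,0],[0,0,0,0,0,0]]]'; python3 -m crank '[[[-0.03,0,0.3,0,0,0],[0,0,0,0,0,0]]]';python3 -m crank '[[[0,0,0.3,0,0,0],[0,0,0,0,0,0]]]'
```

```text
clock: 16.25
eef_pos: [637.0, 212.0, 120.7]
tool_rot: [3.141, -0.002, 1.572]
force: [-0.5, -0.0, -3.1]
width: 31.7
clock: 16.42
eef_pos: [637.4, 211.0, 111.2]
tool_rot: [3.14, -0.002, 1.572]
force: [-2.4, -0.7, -4.0]
width: 31.5
clock: 16.58
eef_pos: [636.9, 211.1, 101.1]
tool_rot: [3.141, -0.003, 1.572]
force: [-0.9, 0.3, -3.4]
width: 31.2
```

```bash
python3 -m crank '[[[0.03,0,0.28,0,0,0],[0,0,0,0,0,0]]]'; python3 -m crank '[[[0,0,0.12,0,0,0],[0,0,0,0,0,0]]]'; python3 -m crank '[[[0,0,0.06,0,0,0],[0,0,0,0,0,0]]]'
```

```text
clock: 16.75
eef_pos: [636.8, 212.0, 91.5]
tool_rot: [-3.142, -0.002, 1.572]
force: [-1.4, -0.4, -4.2]
width: 31.6
clock: 16.92
eef_pos: [637.2, 212.0, 87.2]
tool_rot: [3.141, -0.002, 1.572]
force: [-0.3, -0.4, -3.6]
width: 31.7
clock: 17.08
eef_pos: [638.2, 212.2, 87.3]
tool_rot: [3.139, -0.003, 1.572]
force: [-0.4, 0.2, -3.7]
width: 31.7
```

```bash
python3 -m crank '[[[0,0,0.04,0,0,0],[0,0,0,0,0,0],[0,0,0,0,0,0]]]' -0.1; python3 -m crank '[[[0,0,-0.3,0,0,0],[0,0,-0.9,0,0,0],[0,0,-0.95,0,0,0],[0.3,-0.8,-0.95,0,0,0],[0.6,-0.9,-0.5,0,0,0],[0.6,-0.9,0,0,0,0],[0.6,-0.9,0,0,0,0],[0,0,0,0,0,0],[0,0,0,0,0,0]]]'
python3 - <<'E'
from h import *
p=view("w10");s=ctrl.read_state();print(s["eef_pos"].round(1))
print("hub100",fit(p,637,212.5,100,17)); print("lC",fit(p,452,103,50,28));print("sC",fit(p,453,304,50,23))
print("lCf",fit(p,452,103,15,57,dz=3));print("sCf",fit(p,453,304,15,44,dz=3))
E
```

```text
clock: 17.33
eef_pos: [640.0, 212.4, 87.8]
tool_rot: [3.135, -0.004, 1.572]
force: [-0.2, 0.2, -0.8]
width: 46.8
clock: 18.08
eef_pos: [534.2, 275.3, 206.6]
tool_rot: [3.127, -0.007, 1.567]
force: [0.7, 0.3, -0.7]
width: 47.0
[533.8 276.1 206.4]
hub100 (array([639.1, 212.4,  17.2]), 861, 24, np.float64(99.3))
lC (array([451.5, 102.6,  27.2]), 116, 6, np.float64(49.4))
sC (array([455.1, 303.8,  22.8]), 777, 24, np.float64(49.8))
lCf (array([451.4, 103.7,  53.8]), 1563, 15, np.float64(13.9))
sCf (array([454.9, 304. ,  41.2]), 2754, 24, np.float64(14.6))
```

The large impeller is home: hub top is 99.3 mm against 100. The small cover is at (455,304).

```bash
python3 -m crank '[[[0.1,-0.9,0.5,0.05,-0.03,0],[0.2,-0.9,0.85,0.03,0,0],[0.35,-0.85,0.9,0.02,0,0],[0.3,-0.1,0.9,0,0,0],[0.1,0,0.9,0,0,0],[0,0,0,0,0,0],[0,0,0,0,0,0]]]' -0.7; python3 -c "
from h import *
plan(455,303.9,26)"
```

```text
clock: 18.72
eef_pos: [460.9, 305.9, 84.0]
tool_rot: [3.125, -0.007, 1.558]
force: [0.9, -0.5, 0.1]
width: 72.5
tcp [460.9 305.9  84. ] rot [ 3.125 -0.007  1.558] clock 18.72 w 72.5
[-0.03,-0.08,0.64,0.05,-0.02,-0.04]
[-0.03,-0.07,0.64,0.05,-0.02,-0.04]
[-0.02,-0.07,0.64,0.05,-0.02,-0.04]
```

```bash
python3 -m crank '[[[-0.08,-0.2,0.65,0.12,-0.05,-0.1],[-0.03,-0.05,0.65,0.05,0,0],[0,0,0,0,0,0],[0,0,0,0,0,0]]]'; python3 -c "
from h import *
plan(455,303.9,26)"
```

```text
clock: 19.05
eef_pos: [461.8, 301.2, 49.3]
tool_rot: [3.134, -0.005, 1.562]
force: [0.5, 0.2, -0.6]
width: 72.6
tcp [461.8 301.2  49.3] rot [ 3.134 -0.005  1.562] clock 19.05 w 72.6
[0.09,-0.23,0.77,0.07,-0.04,-0.08]
```

```bash
python3 -m crank '[[[0.11,-0.26,0.35,0.07,-0.04,-0.08],[0,0,0,0,0,0],[0,-0.06,0.35,0,0,0],[0,0,0,0,0,0]]]'; python3 -c "
from h import *
plan(455,303.9,26)"
```

```text
clock: 19.38
eef_pos: [455.9, 305.7, 31.6]
tool_rot: [3.134, -0.004, 1.569]
force: [-1.6, 0.5, 0.3]
width: 72.7
tcp [455.9 305.7  31.6] rot [ 3.134 -0.004  1.569] clock 19.38 w 72.7
[-0.06,-0.03,0.19,0.07,-0.04,-0.01]
```

```bash
python3 -m crank '[[[-0.08,-0.04,0.19,0.07,-0.04,0],[0,0,0,0,0,0]]]'; python3 -m crank '[[[0,0,0,0,0,0],[0,0,0,0,0,0],[0,0,0,0,0,0],[0,0,0,0,0,0],[0,0,0,0,0,0],[0,0,0,0,0,0]]]' 1;  python3 -m crank '[[[0,0,-0.4,0.03,0,0],[0,0,-0.9,0,0,0],[0,0,-0.95,0,0,0],[0,0,-0.95,0,0,0],[0,0,-0.95,0,0,0],[0,0,-0.95,0,0,0],[0,0,-0.6,0,0,0],[0,0,0,0,0,0],[0,0,0,0,0,0]]]'
python3 - <<'E'
from h import *
p=view("w11");s=ctrl.read_state();t=s["eef_pos"]
held(p,t,10,40,True,R=30)
plan(540,-110,200)
E
```

```text
clock: 19.55
eef_pos: [454.7, 303.5, 25.8]
tool_rot: [3.141, -0.0, 1.57]
force: [-0.3, -0.0, 0.6]
width: 72.5
clock: 20.05
eef_pos: [454.7, 303.4, 26.2]
tool_rot: [-3.141, -0.0, 1.569]
force: [0.2, 0.4, -1.1]
width: 44.0
clock: 20.8
eef_pos: [452.4, 301.4, 200.7]
tool_rot: [-3.13, 0.006, 1.569]
force: [0.3, 0.0, -2.0]
width: 44.1
held n 2018 mid-off [0.3 2. ] ext [37.9 42.2 13.7] topz-tcp 22.8
tcp [452.4 301.4 200.4] rot [-3.13   0.006  1.569] clock 20.85 w 43.9
[-0.91,0.2,0.0,-0.01,0.0,0.0]
[-0.91,0.2,0.0,-0.01,0.0,0.0]
[-0.91,0.2,0.0,-0.01,0.0,0.0]
[-0.91,0.2,0.0,-0.01,0.0,0.0]
[-0.91,0.2,0.0,-0.01,0.0,0.0]
[-0.91,0.2,0.0,-0.01,0.0,0.0]
[-0.91,0.2,0.0,-0.01,0.0,0.0]
[-0.91,0.2,0.0,-0.01,0.0,0.0]
[-0.91,0.2,0.0,-0.01,0.0,0.0]
[-0.91,0.2,0.0,-0.01,0.0,0.0]
[-0.91,0.2,0.0,-0.01,0.0,0.0]
[-0.91,0.2,0.0,-0.01,0.0,0.0]
[-0.91,0.19,0.0,-0.01,0.0,0.0]
[-0.91,0.19,0.0,-0.01,0.0,0.0]
[-0.91,0.19,0.0,-0.01,0.0,0.0]
```

```bash
python3 -m crank '[[[-0.9,0.24,-0.05,-0.03,0,0],[-0.9,0.24,-0.05,-0.03,0,0],[-0.9,0.24,-0.05,-0.03,0,0],[-0.9,0.24,-0.05,-0.03,0,0],[-0.9,0.24,-0.05,-0.03,0,0],[-0.9,0.24,-0.05,-0.03,0,0],[-0.9,0.24,-0.05,-0.03,0,0],[-0.9,0.24,-0.05,-0.03,0,0],[-0.9,0.24,-0.05,-0.03,0,0],[-0.9,0.24,-0.05,-0.03,0,0],[-0.9,0.24,-0.05,-0.03,0,0]]]'; python3 -c "
from h import *
plan(608.5,-174.7,170)"
```

```text
clock: 21.77
eef_pos: [522.0, 0.3, 198.4]
tool_rot: [-3.13, 0.013, 1.587]
force: [-0.0, 0.5, -2.3]
width: 43.8
tcp [5.220e+02 3.000e-01 1.984e+02] rot [-3.13   0.013  1.587] clock 21.77 w 43.8
[-0.84,0.4,0.14,-0.02,0.02,0.02]
[-0.84,0.4,0.14,-0.02,0.02,0.02]
[-0.84,0.4,0.14,-0.02,0.02,0.02]
[-0.84,0.4,0.14,-0.02,0.02,0.02]
[-0.84,0.41,0.14,-0.02,0.02,0.02]
[-0.83,0.41,0.14,-0.02,0.02,0.02]
[-0.83,0.41,0.14,-0.02,0.02,0.02]
```

```bash
python3 -m crank '[[[-0.84,0.42,0.1,-0.05,0.02,0.04],[-0.84,0.42,0.1,-0.03,0.02,0.03],[-0.84,0.42,0.1,-0.03,0.02,0.03],[-0.84,0.42,0.1,-0.03,0.02,0.03],[-0.84,0.42,0.1,-0.03,0.02,0.03],[-0.8,0.4,0.1,-0.03,0.02,0.03],[-0.6,0.3,0.1,-0.03,0.02,0],[0,0,0,0,0,0],[0,0,0,0,0,0]]]'; python3 -c "
from h import *
plan(608.5,-174.7,140)"
```

```text
clock: 22.52
eef_pos: [598.5, -183.5, 156.7]
tool_rot: [-3.126, -0.003, 1.555]
force: [-0.0, 0.8, -2.2]
width: 44.1
tcp [ 598.5 -183.5  156.7] rot [-3.126e+00 -3.000e-03  1.555e+00] clock 22.52 w 44.1
[0.3,0.34,0.55,-0.15,-0.03,-0.15]
```

```bash
python3 -m crank '[[[0.33,0.37,0.35,-0.16,-0.03,-0.16],[0,0,0,0,0,0],[0,0,0,0,0,0]]]'
python3 - <<'E'
from h import *
p=view("w12");s=ctrl.read_state();held(p,s["eef_pos"],10,40,True,R=30)
def rim(p,c,z,r0,r1):
  P=cloud(p);hsv=cv2.cvtColor(np.ascontiguousarray(p["color"]),cv2.COLOR_RGB2HSV);c=np.array(c,float)
  for _ in range(10):
    d=np.hypot(P[...,0]-c[0],P[...,1]-c[1]);k=(np.abs(P[...,2]-z)<2)&(d>r0)&(d<r1)&(hsv[...,1]<50)&(p["depth"]>0);Q=P[k]
    b=((np.arctan2(Q[:,1]-c[1],Q[:,0]-c[0])+np.pi)/(2*np.pi)*36).astype(int)%36
    E=np.array([Q[b==i][np.argmax(np.hypot(*(Q[b==i][:,:2]-c).T))] for i in range(36) if (b==i).sum()>5])
    if len(E)<5: print(len(E));return
    f=circ(E);c=f[:2]
  print("rim",f.round(1),len(E))
rim(p,(608.5,-174.3),76,32,48)
plan(608.5,-174.7,125)
E
```

```text
clock: 22.77
eef_pos: [606.1, -172.7, 141.4]
tool_rot: [-3.134, -0.003, 1.57]
force: [-0.2, -0.1, -2.3]
width: 43.8
held n 2011 mid-off [0.4 0.4] ext [37.9 42.2 13.7] topz-tcp 22.9
rim [ 609.  -174.9   43.4] 19
tcp [ 606.  -171.3  141.2] rot [-3.134 -0.004  1.571] clock 22.82 w 43.7
[-0.11,0.09,0.54,-0.07,-0.04,0.0]
```

```bash
python3 -m crank '[[[-0.13,0.11,0.3,-0.07,-0.04,0],[0,0,0,0,0,0],[0,0,0,0,0,0]]]'; python3 -m crank '[[[0,0,0.3,0,0,0],[0,0,0,0,0,0]]]';  python3 -c "
from h import *
plan(608.5,-174.7,104)"
```

```text
clock: 23.07
eef_pos: [608.9, -174.2, 131.7]
tool_rot: [-3.141, -0.0, 1.573]
force: [0.2, 1.1, -2.0]
width: 43.9
clock: 23.23
eef_pos: [608.7, -174.3, 122.4]
tool_rot: [-3.141, 0.0, 1.573]
force: [-0.6, 1.5, -2.3]
width: 43.6
tcp [ 608.7 -174.3  122.4] rot [-3.141  0.     1.573] clock 23.23 w 43.6
[-0.01,-0.01,0.61,0.0,0.0,0.02]
```

```bash
python3 -m crank '[[[-0.02,0,0.4,0,0,0],[0,0,0,0,0,0]]]'; python3 -m crank '[[[0,0,0.25,0,0,0],[0,0,0,0,0,0]]]'; python3 -m crank '[[[0,0,0.15,0,0,0],[0,0,0,0,0,0]]]'
```

```text
clock: 23.4
eef_pos: [608.8, -175.0, 109.6]
tool_rot: [3.141, 0.0, 1.572]
force: [-1.3, 0.8, -3.8]
width: 43.9
clock: 23.57
eef_pos: [608.5, -175.1, 100.8]
tool_rot: [-3.141, 0.0, 1.572]
force: [-0.3, 1.1, -2.9]
width: 44.1
clock: 23.73
eef_pos: [609.4, -175.8, 96.5]
tool_rot: [3.14, 0.001, 1.572]
force: [0.2, -0.2, -2.9]
width: 44.3
```

```bash
python3 -m crank '[[[0,0,0.08,0,0,0],[0,0,0,0,0,0]]]'; python3 -m crank '[[[0,0,0.03,0,0,0],[0,0,0,0,0,0],[0,0,0,0,0,0]]]' -0.4; python3 -m crank '[[[0,0,-0.3,0,0,0],[0,0,-0.9,0,0,0],[0,0,-0.95,0,0,0],[0.6,-0.4,-0.95,0,0,0],[0.9,-0.4,-0.5,0,0,0],[0.6,-0.3,0,0,0,0],[0,0,0,0,0,0],[0,0,0,0,0,0]]]'
python3 - <<'E'
from h import *
p=view("w13");s=ctrl.read_state();print(s["eef_pos"].round(1))
print("pipe top 120",fit(p,608.8,-174.5,120,23)); print("flange 85",fit(p,608.8,-174.5,85,44,dz=3))
P=cloud(p);r=np.hypot(P[...,0]-608.8,P[...,1]+174.5);Q=P[(r>30)&(r<42)&(np.abs(P[...,2]-85)<8)];A=np.c_[Q[:,:2]-Q[:,:2].mean(0),np.ones(len(Q))];print("flange plane",np.linalg.lstsq(A,Q[:,2],rcond=None)[0].round(3))
plan(450,150,190)
E
```

```text
clock: 23.9
eef_pos: [609.9, -176.1, 97.0]
tool_rot: [3.138, 0.0, 1.572]
force: [-0.4, -0.1, -2.8]
width: 43.9
clock: 24.15
eef_pos: [611.2, -176.6, 97.0]
tool_rot: [3.135, 0.001, 1.572]
force: [0.2, -0.1, 0.7]
width: 59.8
clock: 24.82
eef_pos: [577.2, -113.7, 212.4]
tool_rot: [3.133, 0.002, 1.568]
force: [0.1, -1.1, -0.6]
width: 60.0
[ 577.1 -113.5  212. ]
pipe top 120 (array([ 609.6, -175.5,   22.7]), 869, 24, np.float64(119.5))
flange 85 (array([ 610. , -174.8,   41.1]), 2767, 18, np.float64(84.7))
flange plane [ 2.6000e-02 -2.7000e-02  8.3192e+01]
tcp [ 577.1 -113.5  212. ] rot [3.134e+00 2.000e-03 1.568e+00] clock 24.87 w 60.0
[0.88,-0.43,0.07,0.01,0.0,0.0]
[0.88,-0.43,0.07,0.01,0.0,0.0]
[0.88,-0.43,0.07,0.01,0.0,0.0]
[0.88,-0.43,0.07,0.01,0.0,0.0]
[0.88,-0.43,0.07,0.01,0.0,0.0]
[0.88,-0.43,0.07,0.01,0.0,0.0]
[0.88,-0.42,0.07,0.01,0.0,0.0]
[0.88,-0.42,0.07,0.01,0.0,0.0]
[0.88,-0.42,0.07,0.01,0.0,0.0]
[0.88,-0.42,0.07,0.01,0.0,0.0]
```

View pics/w13.png

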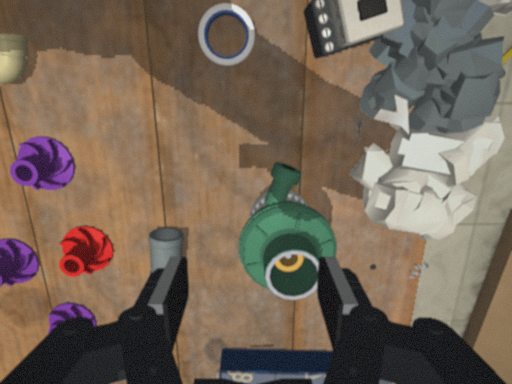

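The small cover is seated: pipe top is 119.5 mm against 120, centred at (609.6,-175.5), with the hub visible through the pipe. Last is the large cover.

```bash
python3 -m crank '[[[0.88,-0.4,0,0.02,0,0],[0.88,-0.4,0,0.01,0,0],[0.88,-0.4,0,0.01,0,0],[0.88,-0.4,0,0.01,0,0],[0.88,-0.4,0,0.01,0,0],[0.88,-0.4,0,0.01,0,0],[0.88,-0.4,0,0.01,0,0],[0.88,-0.4,0,0.01,0,0],[0.8,-0.35,0,0,0,0],[0.7,-0.3,0,0,0,0],[0,0,0,0,0,0],[0,0,0,0,0,0]]]' -1
python3 - <<'E'
from h import *
p=view("w14");s=ctrl.read_state();print(s["eef_pos"].round(1))
print("lC",fit(p,451.5,103,50,28),fit(p,451.5,103,15,57,dz=3))
plan(452,103,75)
E
```

```text
clock: 25.87
eef_pos: [467.0, 138.8, 205.3]
tool_rot: [3.142, 0.017, 1.547]
force: [0.5, -1.2, 0.4]
width: 85.1
[466.9 139.  205.2]
lC (array([450.8, 102.5,  27.8]), 802, 24, np.float64(49.6)) (array([450.7, 102.8,  54.1]), 4543, 24, np.float64(14.2))
tcp [466.9 139.  205.2] rot [-3.141  0.017  1.547] clock 25.92 w 85.1
[-0.23,-0.09,0.87,0.0,0.03,-0.05]
[-0.23,-0.09,0.87,0.0,0.03,-0.05]
[-0.23,-0.1,0.87,0.0,0.03,-0.05]
[-0.23,-0.1,0.87,0.0,0.03,-0.05]
[-0.24,-0.1,0.87,0.0,0.03,-0.05]
```

```bash
python3 -m crank '[[[-0.26,-0.12,0.85,0,0.06,-0.1],[-0.26,-0.12,0.85,0,0.03,-0.08],[-0.26,-0.12,0.85,0,0.03,-0.05],[-0.24,-0.12,0.8,0,0.03,-0.05],[-0.2,-0.1,0.7,0,0.03,-0.05],[0,0,0,0,0,0],[0,0,0,0,0,0]]]'; python3 -c "
from h import *
plan(450.8,102.6,60)"
```

```text
clock: 26.5
eef_pos: [458.3, 90.0, 80.4]
tool_rot: [3.132, 0.001, 1.568]
force: [0.4, 0.3, -0.3]
width: 85.3
tcp [458.3  90.   80.4] rot [3.132e+00 1.000e-03 1.568e+00] clock 26.5 w 85.3
[0.42,-0.26,0.68,0.09,0.01,-0.03]
```

```bash
python3 -m crank '[[[0.45,-0.28,0.4,0.09,0,-0.03],[0,0,0,0,0,0],[0,0,0,0,0,0]]]'; python3 -c "
from h import *
plan(450.8,102.6,27)"
```

```text
clock: 26.75
eef_pos: [452.9, 103.2, 69.6]
tool_rot: [3.137, 0.001, 1.567]
force: [1.4, -1.2, 0.6]
width: 85.3
tcp [452.9 103.2  69.6] rot [3.137e+00 1.000e-03 1.567e+00] clock 26.75 w 85.3
[-0.01,-0.04,0.71,0.02,0.0,-0.02]
[-0.01,-0.04,0.71,0.02,0.0,-0.02]
```

```bash
python3 -m crank '[[[-0.02,-0.1,0.65,0.05,0,0],[0,-0.03,0.6,0.03,0,0],[0,0,0,0,0,0],[0,0,0,0,0,0]]]'; python3 -c "
from h import *
plan(450.8,102.6,27)"
```

```text
clock: 27.08
eef_pos: [453.3, 106.0, 34.7]
tool_rot: [3.136, -0.002, 1.572]
force: [0.4, 0.2, -0.5]
width: 85.5
tcp [453.3 106.   34.7] rot [ 3.136e+00 -2.000e-03  1.572e+00] clock 27.08 w 85.5
[-0.11,-0.09,0.26,0.05,-0.01,0.01]
```

```bash
python3 -m crank '[[[-0.13,-0.1,0.26,0.05,0,0],[0,0,0,0,0,0]]]'; python3 -m crank '[[[0,0,0,0,0,0],[0,0,0,0,0,0],[0,0,0,0,0,0],[0,0,0,0,0,0],[0,0,0,0,0,0],[0,0,0,0,0,0]]]' 1;  python3 -m crank '[[[0,0,-0.4,0.03,0,0],[0,0,-0.9,0,0,0],[0,0,-0.95,0,0,0],[0,0,-0.95,0,0,0],[0,0,-0.95,0,0,0],[0,0,-0.95,0,0,0],[0,0,-0.6,0,0,0],[0,0,0,0,0,0],[0,0,0,0,0,0]]]'
python3 - <<'E'
from h import *
p=view("w15");s=ctrl.read_state();t=s["eef_pos"]
held(p,t,10,40,True,R=35)
plan(637,212,180)
E
```

```text
clock: 27.25
eef_pos: [451.9, 103.0, 28.8]
tool_rot: [3.138, -0.002, 1.574]
force: [-0.4, -0.4, 0.6]
width: 85.2
clock: 27.75
eef_pos: [452.2, 104.5, 33.0]
tool_rot: [3.136, -0.004, 1.575]
force: [-0.1, -1.0, -4.6]
width: 54.2
clock: 28.5
eef_pos: [450.0, 103.7, 208.6]
tool_rot: [-3.138, -0.002, 1.575]
force: [0.5, -0.1, -4.8]
width: 54.0
held n 1406 mid-off [0.4 0.1] ext [47.7 52.   8.4] topz-tcp 17.4
tcp [450.  103.7 208.3] rot [-3.137e+00 -2.000e-03  1.575e+00] clock 28.55 w 54.3
[0.51,0.89,0.13,-0.01,0.0,0.01]
[0.51,0.89,0.13,-0.01,0.0,0.01]
[0.51,0.89,0.13,-0.01,0.0,0.01]
[0.51,0.89,0.13,-0.01,0.0,0.01]
[0.51,0.89,0.13,-0.01,0.0,0.01]
[0.51,0.89,0.13,-0.01,0.0,0.01]
[0.52,0.89,0.13,-0.01,0.0,0.01]
```

```bash
python3 -m crank '[[[0.51,0.89,0,-0.06,0,0],[0.51,0.89,0,-0.04,0,0],[0.51,0.89,0,-0.04,0,0],[0.51,0.89,0,-0.04,0,0],[0.51,0.89,0,-0.04,0,0],[0.45,0.75,0,-0.03,0,0],[0,0,0,0,0,0],[0,0,0,0,0,0]]]'; python3 -c "
from h import *
plan(637.1,213,165)"
```

```text
clock: 29.22
eef_pos: [600.2, 195.8, 187.2]
tool_rot: [-3.132, 0.004, 1.572]
force: [0.0, -0.3, -5.0]
width: 54.0
tcp [600.2 195.8 187.2] rot [-3.132  0.004  1.572] clock 29.22 w 54.0
[0.29,0.62,0.36,-0.04,0.02,0.01]
[0.29,0.62,0.37,-0.04,0.02,0.01]
```

```bash
python3 -m crank '[[[0.3,0.65,0.2,-0.06,0.02,0],[0.3,0.6,0.2,-0.04,0.02,0],[0,0,0,0,0,0],[0,0,0,0,0,0]]]'; python3 -c "
from h import *
plan(637.1,213,150)"
```

```text
clock: 29.55
eef_pos: [632.5, 211.6, 164.7]
tool_rot: [-3.127, 0.003, 1.57]
force: [-0.2, -0.2, -4.1]
width: 54.1
tcp [632.5 211.6 164.7] rot [-3.127e+00  3.000e-03  1.570e+00] clock 29.55 w 54.1
[0.05,0.16,0.49,-0.14,0.03,-0.01]
```

```bash
python3 -m crank '[[[0.06,0.18,0.35,-0.14,0.03,0],[0,0,0,0,0,0],[0,0,0,0,0,0]]]'
python3 - <<'E'
from h import *
p=view("w16");s=ctrl.read_state();held(p,s["eef_pos"],10,40,True,R=35)
P=cloud(p);hsv=cv2.cvtColor(p["color"],cv2.COLOR_RGB2HSV);c=np.array([637.3,212.6])
for _ in range(10):
    d=np.hypot(P[...,0]-c[0],P[...,1]-c[1]);k=(np.abs(P[...,2]-82)<2)&(d>42)&(d<61)&(hsv[...,1]<50);Q=P[k]
    b=((np.arctan2(Q[:,1]-c[1],Q[:,0]-c[0])+np.pi)/(2*np.pi)*36).astype(int)%36
    E=np.array([Q[b==i][np.argmax(np.hypot(*(Q[b==i][:,:2]-c).T))] for i in range(36) if (b==i).sum()>5])
    f=circ(E);c=f[:2]
print("rim",f.round(1),len(E))
plan(637.1,213,135)
E
```

```text
clock: 29.8
eef_pos: [633.6, 210.9, 150.3]
tool_rot: [-3.133, 0.003, 1.567]
force: [0.1, -1.0, -3.7]
width: 54.3
held n 1393 mid-off [1.5 0.1] ext [49.5 52.1  9.4] topz-tcp 17.2
rim [637.5 213.1  54.9] 21
tcp [633.2 210.8 150.1] rot [-3.132e+00  3.000e-03  1.567e+00] clock 29.85 w 54.3
[0.08,0.14,0.5,-0.09,0.03,-0.03]
```

View pics/w16.png

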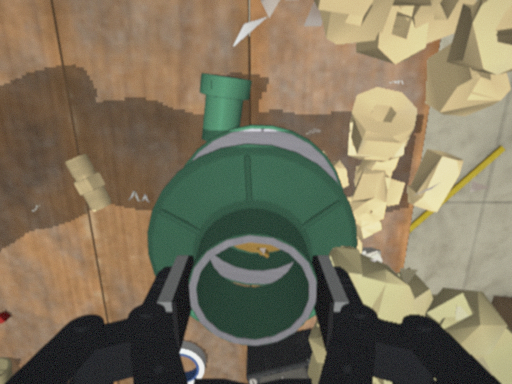

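The large cover hangs over the rim, with its flange centred at (252,250) and a rim arc visible at the top. It needs about +3 mm in x and +2 mm in y.

```bash
python3 -m crank '[[[0.1,0.15,0.3,-0.09,0.03,0],[0,0,0,0,0,0],[0,0,0,0,0,0]]]'; python3 -m crank '[[[0,0,0.2,0,0,0],[0,0,0,0,0,0]]]'; python3 -c "
from h import *
plan(636.7,213,118)"
```

```text
clock: 30.1
eef_pos: [637.3, 213.4, 141.3]
tool_rot: [3.141, -0.001, 1.566]
force: [0.6, -0.6, -3.4]
width: 54.3
clock: 30.27
eef_pos: [637.2, 213.6, 135.2]
tool_rot: [3.141, -0.001, 1.567]
force: [-1.1, -0.6, -4.6]
width: 53.8
tcp [637.2 213.6 135.2] rot [ 3.141e+00 -1.000e-03  1.567e+00] clock 30.27 w 53.8
[-0.02,-0.02,0.57,0.01,-0.01,-0.04]
```

```bash
python3 -m crank '[[[-0.03,-0.03,0.4,0,0,0],[0,0,0,0,0,0]]]'; python3 -m crank '[[[0,0,0.25,0,0,0],[0,0,0,0,0,0]]]'; python3 -m crank '[[[0,0,0.15,0,0,0],[0,0,0,0,0,0]]]'
```

```text
clock: 30.43
eef_pos: [636.4, 212.8, 122.5]
tool_rot: [3.14, -0.002, 1.567]
force: [-2.0, -0.1, -5.1]
width: 54.1
clock: 30.6
eef_pos: [636.1, 212.7, 113.7]
tool_rot: [3.141, -0.001, 1.567]
force: [-0.7, 0.0, -5.4]
width: 54.2
clock: 30.77
eef_pos: [636.7, 212.6, 108.8]
tool_rot: [3.14, -0.001, 1.567]
force: [-0.1, -0.0, -5.2]
width: 53.8
```

Close to home (109 expected), so I'll nudge it, release and check.

```bash
python3 -m crank '[[[0,0,0.08,0,0,0],[0,0,0,0,0,0]]]'; python3 -m crank '[[[0,0,0.03,0,0,0],[0,0,0,0,0,0],[0,0,0,0,0,0],[0,0,0,0,0,0]]]' -0.75; python3 -m crank '[[[0,0,-0.3,0,0,0],[0,0,-0.9,0,0,0],[0,0,-0.95,0,0,0],[0.6,-0.4,-0.95,0,0,0],[0.9,-0.5,-0.5,0,0,0],[0.6,-0.5,0,0,0,0],[0,0,0,0,0,0],[0,0,0,0,0,0]]]'
python3 - <<'E'
from h import *
p=view("w17");s=ctrl.read_state();print(s["eef_pos"].round(1),s["width"])
print("pipe top 126",fit(p,637,213,126,28)); print("flange 91",fit(p,637,213,91,57,dz=3))
def tilt(p,c,z,r):
  P=cloud(p);d=np.hypot(P[...,0]-c[0],P[...,1]-c[1]);Q=P[(d<r+3)&(np.abs(P[...,2]-z)<4)];A=np.c_[Q[:,:2]-Q[:,:2].mean(0),np.ones(len(Q))];print("top plane",len(Q),np.linalg.lstsq(A,Q[:,2],rcond=None)[0].round(3))
tilt(p,(637,213),126,28)
q=ctrl.get_image("side");print("side large",fit(q,637,213,126,28),"small",fit(q,609,-175,120,23));tilt(q,(637,213),126,28);tilt(q,(609,-175),120,23)
save(q,"s3")
E
```

```text
clock: 30.93
eef_pos: [637.5, 212.7, 109.0]
tool_rot: [3.138, -0.003, 1.567]
force: [-0.5, 0.1, -5.4]
width: 53.8
clock: 31.27
eef_pos: [640.0, 213.1, 110.5]
tool_rot: [3.132, -0.004, 1.567]
force: [0.5, 0.7, 0.7]
width: 74.7
clock: 31.93
eef_pos: [598.5, 275.7, 228.4]
tool_rot: [3.127, -0.005, 1.562]
force: [1.0, -0.7, 0.6]
width: 74.6
[598.1 276.2 228.1] 74.46465933818912
pipe top 126 (array([637.9, 211.4,  28. ]), 1108, 24, np.float64(125.5))
flange 91 (array([637.6, 212.3,  53.9]), 5267, 22, np.float64(90.4))
top plane 1108 [-1.0000e-03  1.0000e-03  1.2552e+02]
side large (array([638.1, 212.8,  27.8]), 159, 24, np.float64(124.8)) small (array([ 611.9, -173.7,   21.7]), 23, 9, np.float64(118.7))
top plane 158 [ 2.00000e-03 -3.00000e-03  1.24828e+02]
top plane 23 [-1.50000e-02 -1.90000e-02  1.18658e+02]
```

View pics/w17.png

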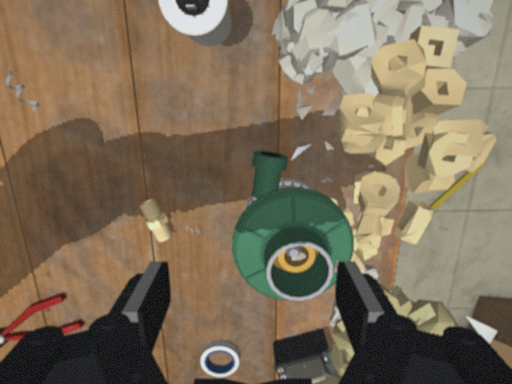

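The large cover is seated: pipe top is 125.5 mm against 126, level, with the hub centred inside at (297,258). The gripper is clear, so I'm handing in.

```bash
python3 -m crank '[[[0,0,0,0,0,0],[0,0,0,0,0,0]]]'; python3 -c "
from cell import ctrl
print(ctrl.finish_job())"
```

```text
clock: 32.2
eef_pos: [599.0, 272.8, 226.8]
tool_rot: [3.13, -0.002, 1.558]
force: [0.1, -0.3, -0.7]
width: 75.2
the job is handed in; nothing more can be done
None
```

Both pumps are reassembled and the job was handed in at 32.2 s. The brass impellers are home on their shafts, and each is closed with its green cover. All four parts are released and the arm is clear, about 100 mm above the large cover.

| Part | Measured top height (mm) | Expected (mm) | Distance from the estimated shaft axis |
|---|---|---|---|
| Small impeller hub | 93.4 | 94 | about 0.5 mm |
| Large impeller hub | 99.3 | 100 | about 2 mm |
| Small cover pipe | 119.5 | 120 | about 1.5 mm |
| Large cover pipe | 125.5 | 126 | about 1.5 mm |

**Tilt:** the large cover's pipe top is level, with a slope under 0.004 rad. The small cover's tilt is less certain. A rough flange fit in the wrist picture gave about 0.04 rad, and a noisy 23-point fit in the side picture gave about 0.02. Both are under the 0.08 limit.

**Camera disagreement:** the side camera read up to about 1 mm lower than the wrist camera. It also put the small cover about 3 mm from the wrist camera's position.

**Flakes at the large pump:** I saw thin fixed flakes in and above its chamber. I took them for scenery, felt no contact with them, and everything seated at its normal height.

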